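# Make up the oil and water sharpening kits

## Robot

A 6-joint arm with a two-finger parallel gripper is mounted at the origin on the work surface; the furniture and walls round the work are solid. World frame = base frame: x ahead of the robot, y to its left, z up, the work surface at z = 0. Lengths are in m, angles in rad, forces in N, time in s.
With the tool pointing down it reaches from about 0.375 to 0.975 m from the base axis. Payload 3.8 kg.
Tool frame: the origin (TCP) lies where the fingers leave the gripper's body, on its centre line; the fingertips stand 73 mm ahead of it and the grasp point (between the pads) lies 54 mm ahead of it; z points along the fingers, y is the line along which they close (so a half turn about z gives the same grasp; the last joint's range is limited). The gripper opens to 85 mm and grips with 20 to 120 N. Pads are 22 mm wide; open, the fingers measure 114 mm over their backs; the gripper's body (76 mm by 85 mm) begins 54 mm behind the grasp point. The pads swing forward as they close: fully open they stand 13 mm farther back than shut.
Start: joints at [1.071, 0.264, 1.604, -0, 1.274, -0.037], TCP at [0.301, 0.604, 0.304] pointing down, gripper open.
Joint ranges: [-2.63, 2.63], [-0.94, 2.18], [0.31, 2.57], [-1.31, 4.45], [0, 2.66], [-2.55, 2.55]. Speed limits (rad/s): [2.57, 2.57, 3.14, 3.14, 3.14, 3.14].

## Interface

Orientations are given as a rotation vector (axis times angle).
In Python, from workcell import read_state, viewer, bot gives the robot as it stands.
- The arm moves only by the tool jog_arm, never from a script. Its argument "increments" is a list that holds one entry, the list of rows, each a list of 7 numbers: the shift along the tool's x, y, z in units of 30 mm (1.0 is 30 mm), then the turn, a rotation vector about the tool's x, y, z in units of 6 degrees (1.0 is 6 degrees), then the opening, from -1 (shut) to 1 (fully open). A call has exactly 5 rows; each row shifts and turns the commanded pose from where the row before left it, along the tool's axes as they then stand; what a row does not reach is not made up. A row lasts 1/12 s, in which the tool goes at most 41.7 mm and 7.16 degrees, less where a joint would pass 70% of its speed; a pose out of reach is approached as far as the arm can. A call is refused whole if a number of a shift passes 1 or a number of a turn 1, either way. A call with a gripper value outside its range is refused whole. The fingers move at their own pace and stop on an object; "force" is the grip in N (left out, the last holds). Time passes only in rows, so rows that do not move let the fingers close, or fill a call up. It gives the time, the measured TCP pose, the force, the opening and the grip force at its end, in the units of the state.
- read_state(): the state, without advancing time (a new reading comes with each control period).
- viewer.read_camera(name): name is "side" or "top"; returns (picture, depth): 384x512x3 uint8, blue, green, red; 384x512 float32, m along the optical axis (not along the pixel's ray), 0 where there is no reading.
- viewer.camera_params(name): a dict with "fx", "fy", "cx", "cy" (pixels), "R" (3x3) and "t" (3): a world point X has camera coordinates R X + t. Camera axes: x right, y down, z forward; pixel columns grow to the right and rows downward; lengths in m; the calibration is good to about 2 mm. A picture is of the moment at which its call begins. camera_params takes no time and is no camera call.
- bot.finish_job(): hands the job in; it is judged then, once.
The state is a dict: "time": time; "q": joint angles; "joint_vel": joint speeds; "joint_torque": joint torques, N m; "tool_pos": TCP position; "tcp_rot": TCP orientation; "wrist_force": force on the tool from outside, world axes, zero at the start; "torque": the same for the moment, N m; "width": opening from 0.0 (shut) to 1.0 (fully open); "grip_force": force on a finger pad.
Only numpy, scipy, OpenCV 4.12 (cv2) and the standard library are available. Lean on these libraries where they do the work, as an engineer would, in place of code of your own. Each camera call takes 0.05 s, during which the arm holds its last target. There are 200 camera calls.

## Task

Make up the two knife-sharpening kits. On the dark wooden base put the oil kit, which is the dark grey stone and the green oil bottle; on the light wooden base put the water kit, which is the orange stone, the small white dressing stone and the black water pot. Clamp each big stone in its base's holder: lay it squarely on the two rods between the jaws, same side up as it lies now, and slide the knobbed jaw in until the stone is held tight against the fixed jaw; stand bottle and pot upright each in its base's round recess, lay the dressing stone flat in the rectangular one, and never tip the oil bottle over.

Things in the scene. Friction and masses are not known exactly. Their poses are not given: they have to be found in the camera images.
- oil_base: Dark brown wooden base, fixed, 164 (x) x 212 (y) x 16 mm; origin at centre of underside, z up. Stone holder along y at x -45 mm: two steel rods, tops at z 24 mm; jaws 56 mm wide, tops at z 40; fixed jaw face at y -84, knobbed jaw at the +y end. Beyond it two lined recesses, floors at z 10 mm: round, 65 mm wide, centre x 42, y 55; rectangular, 51 (x) x 79 (y) mm, centre x 42, y -42 (stays empty).
- water_base: Light wooden base, fixed, 164 (x) x 212 (y) x 16 mm; origin at centre of underside, z up. Stone holder along y at x -45 mm: two steel rods, tops at z 24 mm; jaws 56 mm wide, tops at z 40; fixed jaw face at y -84, knobbed jaw at the +y end. Beyond it two lined recesses, floors at z 10 mm: round, 65 mm wide, centre x 42, y 55; rectangular, 51 (x) x 79 (y) mm, centre x 42, y -42.
- oil_jaw (a joint): Slide (m) of the dark base's black jaw: 0 open, grows as it moves to the base's -y; stop 0.030. Starts at 0 to 0.008; 0.024 with the stone tight. 4 N friction, stays where left, pushes the stone along. In the base's frame its face is at y 65 mm minus this value; its upright metal knob, 15 mm thick, z 40 to 66 mm, has its axis at x -45, y 83 mm minus this value.
- water_jaw (a joint): Slide (m) of the light base's black jaw: 0 open, grows as it moves to the base's -y; stop 0.030. Starts at 0 to 0.008; 0.024 with the stone tight. 4 N friction, stays where left, pushes the stone along. In the base's frame its face is at y 65 mm minus this value; its upright metal knob, 15 mm thick, z 40 to 66 mm, has its axis at x -45, y 83 mm minus this value.
- oil_stone: Dark grey sharpening stone, two-layer block 50 x 125 x 24 mm (near-black on top, mid-grey below), about 0.33 kg. Origin: centre of its underside; y along its 125 mm length, z up through the upper layer. Starts flat on the worktop, lengthwise roughly along world x. Take it across its 50 mm width.
- water_stone: Orange sharpening stone, two-layer block 50 x 125 x 24 mm (brick-orange on top, cream below), about 0.33 kg. Origin: centre of its underside; y along its 125 mm length, z up through the upper layer. Starts flat on the worktop, lengthwise roughly along world x. Take it across its 50 mm width.
- oil_bottle: Small green glass bottle of honing oil, 92 mm high, about 0.11 kg, standing upright. Straight-sided, 36 mm in diameter, up to 30 mm, then tapering to 19 mm at the lip. Origin: centre of its underside, z up. Take it round the body with the fingertips 20 to 25 mm above its foot (keep the palm clear of its top), or by the neck.
- water_pot: Small black round pot with a steel rim, open, 50 mm in diameter, 29 mm high, about 0.07 kg. Origin: centre of its underside, z up. Take it round the outside, in its upper half (the lower 6 mm go into the recess).
- dressing_stone: Small white dressing stone, a block with rounded edges 32 x 60 x 28 mm, about 0.1 kg. Origin: centre of its underside; long axis y (60 mm), z up. It lies in the rectangular recess with its long axis along the base's y. Take it across its 32 mm width, in its upper half (the lower 6 mm go into the recess).
Things that resemble listed ones, but are neither listed nor needed, are in the scene too. What is shaped like the water_pot but red is not meant.

How it is judged:
At the end, for the whole second after the job is handed in: Each big stone flat on its base's rods, upper layer up, within 10 mm of the midline, 0.08 rad straight, within 3 mm of the fixed jaw, sliding jaw closed on it (gap under 2.5 mm). Bottle, pot and dressing stone upright on their recess floors, within 3 mm in height. All at rest (x of oil_stone in the frame of oil_base between -0.055 and -0.035 m and y of oil_stone in the frame of oil_base between -0.0245 and -0.0185 m and z of oil_stone in the frame of oil_base between 0.021 and 0.027 m and angle between each of oil_stone, oil_bottle, water_stone, water_pot, dressing_stone's own z axis and vertical below 0.06 rad and angle between the y axis of oil_stone and the y axis of oil_base, either way round below 0.08 rad and value of joint each of oil_jaw, water_jaw above 0.0215 m and linear speed of each of oil_stone, oil_bottle, water_stone, water_pot, dressing_stone below 0.02 m/s and angular speed of each of oil_stone, oil_bottle, water_stone, water_pot, dressing_stone below 0.2 rad/s and x of oil_bottle in the frame of oil_base between 0.026 and 0.058 m and y of oil_bottle in the frame of oil_base between 0.039 and 0.071 m and z of oil_bottle in the frame of oil_base between 0.007 and 0.013 m and x of water_stone in the frame of water_base between -0.055 and -0.035 m and y of water_stone in the frame of water_base between -0.0245 and -0.0185 m and z of water_stone in the frame of water_base between 0.021 and 0.027 m and angle between the y axis of water_stone and the y axis of water_base, either way round below 0.08 rad and x of water_pot in the frame of water_base between 0.032 and 0.052 m and y of water_pot in the frame of water_base between 0.045 and 0.065 m and z of water_pot in the frame of water_base between 0.007 and 0.013 m and x of dressing_stone in the frame of water_base between 0.029 and 0.055 m and y of dressing_stone in the frame of water_base between -0.055 and -0.029 m and z of dressing_stone in the frame of water_base between 0.007 and 0.013 m); the robot touches nothing.
It fails at once if the oil bottle is tipped over (angle between oil_bottle's own z axis and vertical above 0.6 rad).
It also fails if it takes over 141 s, if anything falls off the work surface, if the arm or the gripper's body presses on something with over 40 N, if the wrist force passes 120 N, or if a joint passes its speed limit or range.

## Working session

There is one attempt and no reset: what is moved stays moved. The work goes in short steps, Python scripts to look and compute and a tool call to move; the robot and the scene stay as the last step left them, time stands still between calls to the robot, and variables do not carry over. Pictures are saved under pics/ and viewed, at most 14 in all, crops included, and the job is handed in when it is done.

Besides the shell and the picture viewer there is one more tool, called as name([rows], argument=value, ...), one row to a line, values as JSON. jog_arm: Moves the arm, as the interface text tells. Its arguments: {"type":"object","properties":{"increments":{"type":"array","items":{"type":"array","items":{"type":"array","items":{"type":"number"}}}},"force":{"type":"number"}},"required":["increments"]}

```bash
ls; mkdir -p pics; python3 - <<'E'
from workcell import read_state, viewer, bot
import cv2,numpy as np
for n in("top","side"):
    im,d=viewer.read_camera(n); cv2.imwrite(f"pics/{n}0.png",cv2.resize(im,(800,600),interpolation=cv2.INTER_CUBIC)); np.save(f"pics/{n}0.npy",d); cv2.imwrite(f"pics/{n}0raw.png",im)
    p=viewer.camera_params(n);print({k:np.round(v,3).tolist() for k,v in p.items()})
print(read_state())
E
```

```text
pics
{'fx': 364.746, 'fy': 364.746, 'cx': 258.632, 'cy': 194.472, 'R': [[-0.005, -1.0, 0.009], [-0.981, 0.003, -0.196], [0.196, -0.009, -0.981]], 't': [-0.068, 0.369, 1.058]}
{'fx': 476.201, 'fy': 476.201, 'cx': 260.165, 'cy': 185.392, 'R': [[0.513, 0.858, -0.004], [0.624, -0.376, -0.685], [-0.589, 0.349, -0.729]], 't': [-0.146, -0.227, 1.594]}
{'time': 0.1, 'q': array([ 1.07109649e+00,  2.64676919e-01,  1.60524888e+00, -2.18705922e-05,
        1.27368813e+00, -3.68847884e-02]), 'joint_vel': array([ 0.00104381, -0.0011913 , -0.00620755, -0.00064587, -0.00251069,
       -0.00166699]), 'joint_torque': array([ 1.14100261e-03, -5.16706610e+01, -3.68589771e+01, -3.28353656e-05,
        6.19220256e-03,  3.67604298e-05]), 'tool_pos': array([0.3011175 , 0.60353904, 0.30268079]), 'tcp_rot': array([-0.7203888 , -3.05735102,  0.00306963]), 'wrist_force': array([-0.47961398, -0.23777182,  0.02006246]), 'torque': array([0.00067035, 0.00707246, 0.01700203]), 'grip_force': 0.0, 'width': 0.9974570237479207}
```

View pics/top0.png

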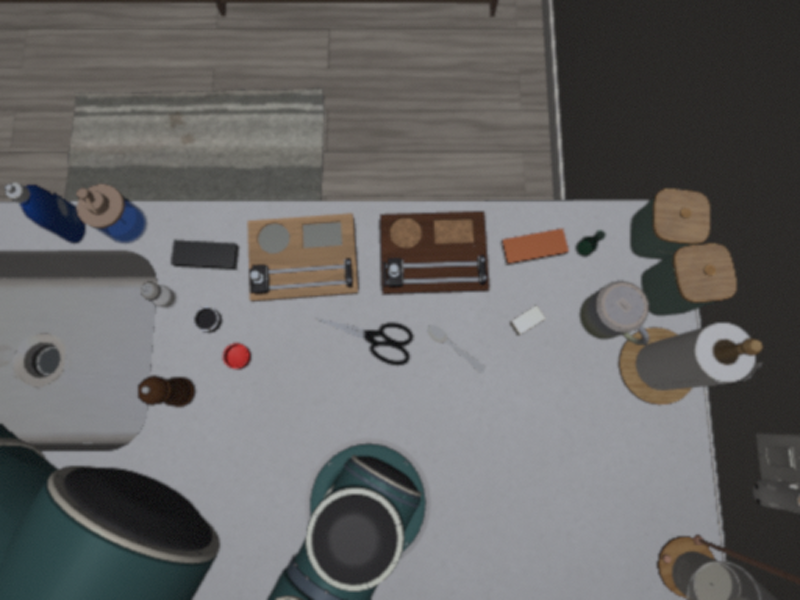

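View pics/side0.png

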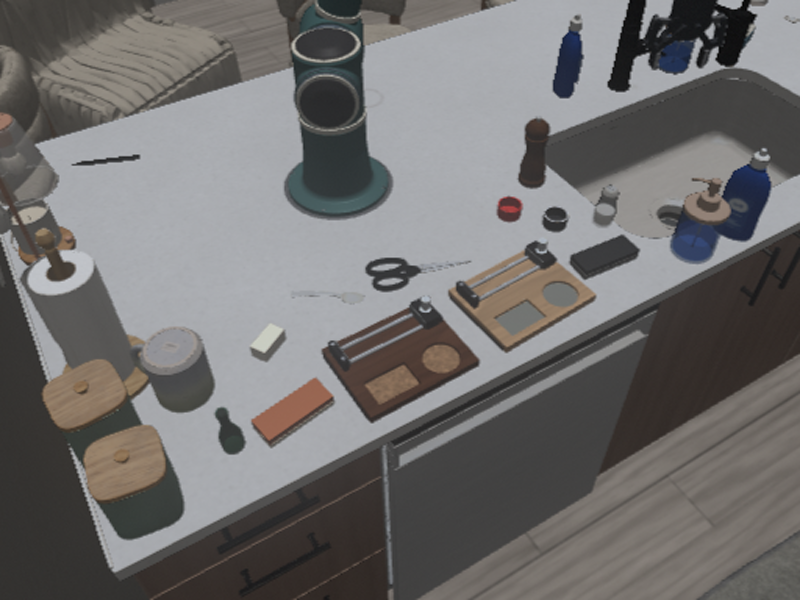

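The top view shows the water base at (303,257) and the oil base at (434,252), both with the knob at the left (+y). These are the things that could be mistaken for each other, in top-view pixels:

- **Pot:** black (207,320), or red (237,356), which is not meant. The shaker is at (157,292).
- **Stones:** dark grey (205,255), orange (535,247), white dressing stone (528,320).
- **Bottle:** dark green (587,246). The blue bottles are at (45,212) and (120,212).

Next I take one close crop of each half.

```bash
python3 - <<'E'
import cv2
im=cv2.imread("pics/top0raw.png")
im=cv2.convertScaleAbs(im,alpha=1.4)
for n,(a,b) in {"L":(100,240),"R":(238,398)}.items():
    cv2.imwrite(f"pics/crop{n}.png",cv2.resize(im[128:240,a:b],None,fx=5,fy=5,interpolation=cv2.INTER_CUBIC))
E
```

```text
(no output)
```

View pics/cropL.png

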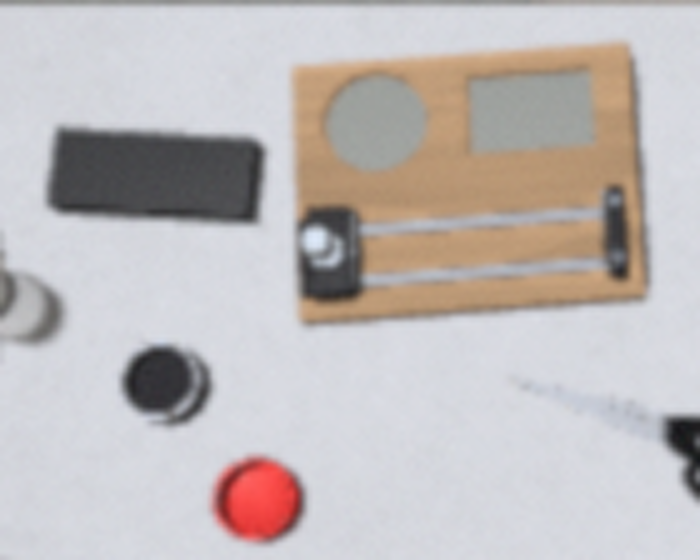

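View pics/cropR.png

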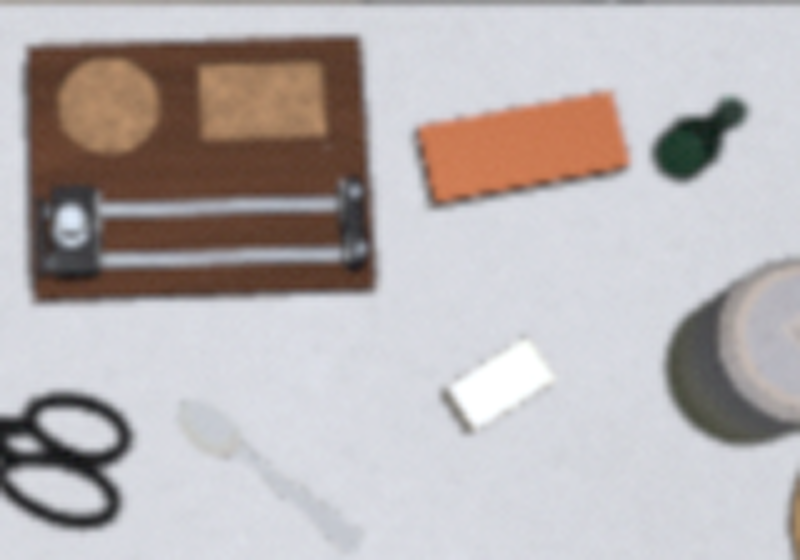

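The left crop shows the dark grey stone (157,175), the black pot with its steel rim (165,383), and the red pot below it, which I'm leaving. The right crop shows the orange stone (522,148), the bottle with its foot at (683,155), the white dressing stone (500,385), and the oil base. Now I convert these to poses, using depth for the objects and corners for the bases.

```bash
cat >h.py <<'E'
import numpy as np,cv2
from scipy.spatial.transform import Rotation as Ro
from workcell import read_state, viewer, bot
def ray(p,u,v,z):
    R,t=p["R"],p["t"]; R=np.array(R);t=np.array(t); c=-R.T@t
    d=R.T@np.array([(u-p["cx"])/p["fx"],(v-p["cy"])/p["fy"],1]); return c+d*(z-c[2])/d[2]
def cloud(p,d):
    v,u=np.mgrid[:d.shape[0],:d.shape[1]]; R=np.array(p["R"]);t=np.array(p["t"])
    P=np.stack([(u-p["cx"])/p["fx"]*d,(v-p["cy"])/p["fy"]*d,d],-1); return (P-t)@R
def base(c,a,p):
    w=np.array([ray(p,(x+.5)/5-.5+a,(y+.5)/5-.5+128,.016)[:2] for x,y in c])
    ctr=w.mean(0); yd=(w[0]+w[3]-w[1]-w[2]); xd=w[0]+w[1]-w[2]-w[3]
    return ctr,np.arctan2(-yd[0],yd[1]),np.arctan2(xd[1],xd[0]),np.linalg.norm(yd)/2,np.linalg.norm(xd)/2
E
python3 - <<'E'
from h import *
np.set_printoptions(precision=4,suppress=True)
p=viewer.camera_params("top");d=np.load("pics/top0.npy")
print(base([(293,67),(630,44),(648,297),(303,323)],100,p))
print(base([(28,46),(359,38),(375,291),(35,299)],238,p))
W=cloud(p,d)
for n,(u0,u1,v0,v1,z0) in dict(oil_stone=(107,156,150,175,.016),pot=(121,145,195,215,.02),orange=(318,368,143,172,.016),dress=(322,352,192,218,.018),bottle=(366,390,145,168,.015)).items():
    w=W[v0:v1,u0:u1].reshape(-1,3); q=w[w[:,2]>z0]
    r=cv2.minAreaRect(q[:,:2].astype(np.float32)*1000)
    print(n,len(q),np.round(r,1) if 0 else r,"zmed",np.median(q[:,2]),q.min(0),q.max(0))
p=viewer.camera_params("side");W=cloud(p,np.load("pics/side0.npy"))
for n,(u0,u1,v0,v1,z0) in dict(oil_stone=(360,412,148,180,.016),pot=(345,366,130,150,.02),orange=(155,218,238,288,.016),dress=(155,187,203,232,.018),bottle=(132,160,256,292,.01)).items():
    w=W[v0:v1,u0:u1].reshape(-1,3); q=w[(w[:,2]>z0)]
    r=cv2.minAreaRect(q[:,:2].astype(np.float32)*1000)
    print(n,len(q),r,"zmed",np.median(q[:,2]),q.min(0),q.max(0))
E
```

```text
(array([0.4712, 0.1327]), np.float64(0.0718383529874094), np.float64(0.08262927168279825), np.float64(0.21161118175338584), np.float64(0.1645909286541014))
(array([ 0.4797, -0.129 ]), np.float64(0.022089823063462764), np.float64(0.02843105117920599), np.float64(0.20944024270234815), np.float64(0.1639624886738647))
oil_stone 674 ((354.45196533203125, 146.71511840820312), (564.1824951171875, 102.74071502685547), 56.186954498291016) zmed 0.02518166970745092 [ 0.1548 -0.0591  0.0162] [0.5023 0.3895 1.1104]
pot 84 ((254.74156188964844, 137.45375061035156), (440.97113037109375, 47.489322662353516), 62.96672821044922) zmed 0.02889678609171182 [ 0.1548 -0.0591  0.0202] [0.3674 0.3372 1.1104]
orange 654 ((363.884765625, -198.4163818359375), (108.50270080566406, 490.6842956542969), 43.851505279541016) zmed 0.025047553290080814 [ 0.1548 -0.3955  0.0163] [ 0.5248 -0.0591  1.1104]
dress 218 ((262.75433349609375, -191.27996826171875), (33.64146423339844, 339.7121887207031), 33.58095169067383) zmed 0.028952496085288812 [ 0.1548 -0.3396  0.0191] [ 0.3654 -0.0591  1.1104]
bottle 172 ((319.81781005859
[... 387 characters left out ...]
704101562), (48.425716400146484, 1187.0830078125), 45.7032356262207) zmed 0.026420736248742485 [ 0.317  -0.5162  0.0202] [1.1557 0.3377 1.0052]
orange 964 ((783.0673828125, -451.7640075683594), (145.2024383544922, 742.2306518554688), 69.1126708984375) zmed 0.02410889310415515 [ 0.4536 -0.5162  0.0161] [ 1.1557 -0.2668  1.0052]
dress 260 ((726.91650390625, -422.4067687988281), (60.82606506347656, 875.7128295898438), 73.6812744140625) zmed 0.027618822862145762 [ 0.3086 -0.5162  0.0182] [ 1.1557 -0.2761  1.0052]
bottle 330 ((817.5623779296875, -466.0132141113281), (35.663169860839844, 682.724609375), 84.5394515991211) zmed 0.044365672051383066 [ 0.4775 -0.5162  0.0107] [ 1.1557 -0.4169  1.0052]
```

```bash
cat >m.py <<'E'
from h import *
np.set_printoptions(precision=4,suppress=True)
def go(cam,f,B):
    p=viewer.camera_params(cam);d=np.load(f)
    W=cloud(p,d); W[d<=0]=0
    for n,(u0,u1,v0,v1,z0,z1) in B.items():
        w=W[v0:v1,u0:u1].reshape(-1,3); q=w[(w[:,2]>z0)&(w[:,2]<z1)]
        (c,s,a)=cv2.minAreaRect(q[:,:2].astype(np.float32)*1000)
        print(cam,n,len(q),np.round(c,1),np.round(s,1),round(a,1),"mean",q.mean(0)*1000,q[:,:2].min(0),q[:,:2].max(0))
E
python3 - <<'E'
from m import *
go("top","pics/top0.npy",dict(oil_stone=(107,156,150,175,.02,.03),pot=(121,145,195,215,.022,.035),orange=(318,368,143,172,.02,.03),dress=(322,352,192,218,.024,.033),bottle=(366,390,145,168,.01,.1),bneck=(366,390,145,168,.08,.1),wjaw=(158,174,166,190,.035,.045),wknob=(156,176,166,190,.055,.075),ojaw=(244,262,163,186,.035,.045),oknob=(242,262,163,186,.055,.075),shaker=(85,115,175,200,.01,.2)))
go("side","pics/side0.npy",dict(oil_stone=(360,412,148,180,.02,.03),pot=(345,366,130,150,.02,.033),orange=(155,218,238,288,.02,.03),dress=(155,187,203,232,.024,.033),bottle=(132,160,256,292,.01,.1),bneck=(132,160,256,292,.08,.1),wknob=(335,360,145,180,.05,.075),oknob=(255,285,180,220,.05,.075)))
E
```

```text
top oil_stone 640 [475.2 326.6] [127.3  51.1] 86.3 mean [474.5938 326.3502  25.2051] [0.4469 0.2624] [0.5017 0.3895]
top pot 73 [343.7 311.9] [48.1 47.5] 63.0 mean [344.0159 311.6145  28.8307] [0.3197 0.2874] [0.3674 0.3372]
top orange 617 [ 490.4 -329.8] [ 50.9 126.7] 10.3 mean [ 489.8396 -329.3088   25.0411] [ 0.4547 -0.3949] [ 0.5248 -0.2642]
top dress 204 [ 340.1 -307.7] [31.6 60.7] 31.2 mean [ 339.6109 -307.1566   28.7701] [ 0.3135 -0.3396] [ 0.3654 -0.2762]
top bottle 179 [ 486.9 -430.6] [34.5 27.6] 56.6 mean [ 485.6805 -429.3047   51.2609] [ 0.4719 -0.4491] [ 0.5057 -0.4151]
top bneck 35 [ 488.7 -435.7] [16.5 19.4] 45.3 mean [ 489.5084 -435.8445   89.6224] [ 0.4805 -0.4461] [ 0.4982 -0.4267]
top wjaw 145 [420.5 212.1] [56.  33.4] 3.4 mean [418.447  208.9238  40.834 ] [0.3924 0.1943] [0.4488 0.228 ]
top wknob 31 [420.1 213.1] [13.8 16.5] 30.2 mean [419.4797 212.378   65.4729] [0.4121 0.2045] [0.4269 0.221 ]
top ojaw 142 [433.6 -51.1] [27.4 54.8] 89.8 mean [432.0222 -51.6542  40.6575] [ 0.4062 -0.0649] [ 0.4609 -0.0375]
top oknob 29 [433.3 -48.5] [15.2 13.9] 84.1 mean [432.073  
[... 406 characters left out ...]
892 [ 491.3 -345.3] [ 53.8 154.5] 10.8 mean [ 490.2806 -333.1531   24.2274] [ 0.4536 -0.422 ] [ 0.5251 -0.2668]
side dress 211 [ 338.4 -309.1] [33.7 61.6] 31.7 mean [ 339.9315 -310.0376   28.1113] [ 0.3086 -0.3418] [ 0.3646 -0.2768]
side bottle 327 [ 492.7 -435.8] [35.4 29.3] 71.6 mean [ 495.4896 -436.1179   49.2028] [ 0.4775 -0.4522] [ 0.5075 -0.4169]
side bneck 59 [ 488.3 -436.6] [19.  18.1] 32.4 mean [ 488.9025 -436.9545   88.3655] [ 0.4776 -0.4459] [ 0.4987 -0.4281]
side wknob 41 [418.6 211.9] [16.5 17.4] 28.3 mean [420.6849 210.9666  60.9446] [0.4107 0.2038] [0.4275 0.223 ]
side oknob 41 [432.5 -49.8] [13.6 17.1] 59.6 mean [434.5129 -50.8246  62.0341] [ 0.4246 -0.0577] [ 0.441  -0.0416]
```

jog_arm([
  [[0, 0, 0, 0, 0, 1, 1], [0, 0, 0, 0, 0, 1, 1], [0, 0, 0, 0, 0, 1, 1], [0, 0, 0, 0, 0, 1, 1], [0, 0, 0, 0, 0, 1, 1]],
], force=60)

```text
time: 0.52
tool_pos: [0.3012, 0.6037, 0.3031]
tcp_rot: [1.495, 2.763, -0.002]
wrist_force: [-0.6, -0.3, -0.3]
width: 0.995
grip_force: 0.0
```

jog_arm([
  [[0, 0, 0, 0, 0, 1, 1], [0, 0, 0, 0, 0, 1, 1], [0, 0, 0, 0, 0, 1, 1], [0, 0, 0, 0, 0, 1, 1], [0, 0, 0, 0, 0, 1, 1]],
])

```text
time: 0.93
tool_pos: [0.3012, 0.6037, 0.3031]
tcp_rot: [2.158, 2.282, -0.002]
wrist_force: [-0.1, -0.4, -0.5]
width: 0.998
grip_force: 0.0
```

jog_arm([
  [[0, 0, 0, 0, 0, 1, 1], [0, 0, 0, 0, 0, 0.2, 1], [0, 0, 0, 0, 0, 0, 1], [0, 0, 0, 0, 0, 0, 1], [0, 0, 0, 0, 0, 0, 1]],
])

```text
time: 1.35
tool_pos: [0.3013, 0.6039, 0.3036]
tcp_rot: [2.29, 2.15, -0.001]
wrist_force: [-0.4, 0.2, -0.4]
width: 0.997
grip_force: 0.0
```

```bash
cat >d.py <<'E'
# remaining move to target x y z yaw(deg of tool y from world x), in tool axes and move units; gives xy for both before and after the turn
import sys
from h import *
x,y,z,yaw=map(float,sys.argv[1:5])
def show(x,y,z,yaw):
    s=read_state();R=Ro.from_rotvec(s["tcp_rot"]).as_matrix()
    cur=np.degrees(np.arctan2(R[1,1],R[0,1])); dv=np.array([x,y,z])-s["tool_pos"]
    dl=(yaw-cur+90)%180-90; Rw=Ro.from_euler('z',dl,degrees=True).as_matrix()@R
    print("t %.2f pos %s yaw %.1f tilt %.2f F %s w %.2f grip %.0f"%(s["time"],np.round(s["tool_pos"],4),cur,np.degrees(np.arccos(-R[2,2])),np.round(s["wrist_force"],1),s["width"],s["grip_force"]))
    print("turn z units %.2f; q6 %.2f; tilt fix (tool rv units) %s"%(-dl/6,s["q"][5],np.round(np.degrees(np.cross(R[:,2],[0,0,-1])@R)/6,2)))
    print("shift now-axes",np.round(R.T@dv/.03,2),"after-turn axes",np.round(Rw.T@dv/.03,2))
if __name__=="__main__": show(x,y,z,yaw)
E
python3 d.py .475 .3265 .30 -3.7
python3 - <<'E'
from m import *
p=viewer.camera_params("top");d=np.load("pics/top0.npy");W=cloud(p,d);W[d<=0]=0
q=W.reshape(-1,3)
for r in [(.36,.62,-.54,-.36),(.25,.5,.36,.5),(.2,.42,.22,.36)]:
    k=q[(q[:,0]>r[0])&(q[:,0]<r[1])&(q[:,1]>r[2])&(q[:,1]<r[3])&(q[:,2]>.01)]
    g={}
    for a in k: 
        key=(int(a[0]//.02*20),int(a[1]//.02*20)); g[key]=max(g.get(key,0),int(a[2]*1000))
    print(r,g)
E
```

```text
t 1.35 pos [0.3013 0.6039 0.3036] yaw -3.6 tilt 0.03 F [-0.4  0.2 -0.4] w 1.00 grip 0
turn z units 0.01; q6 1.13; tilt fix (tool rv units) [-0.  0.  0.]
shift now-axes [-8.86  6.36  0.12] after-turn axes [-8.85  6.37  0.12]
(0.36, 0.62, -0.54, -0.36) {(560, -540): 119, (540, -540): 125, (520, -540): 125, (500, -540): 126, (480, -540): 125, (520, -400): 26, (520, -380): 25, (480, -440): 94, (500, -380): 28, (500, -400): 27, (480, -460): 92, (460, -540): 123, (500, -440): 48, (480, -420): 46, (480, -380): 28, (480, -400): 29, (500, -420): 17, (460, -440): 51, (460, -460): 45, (460, -380): 28, (460, -400): 29, (460, -420): 22, (380, -460): 116, (380, -480): 118, (380, -500): 115, (380, -440): 110, (360, -440): 116, (360, -460): 116, (360, -480): 115, (360, -500): 116, (360, -420): 109, (360, -520): 110}
(0.25, 0.5, 0.36, 0.5) {(480, 480): 114, (480, 360): 30, (480, 380): 29, (460, 380): 28, (460, 360): 28, (440, 380): 29, (440, 360): 27, (400, 400): 87, (400, 380): 85, (380, 400): 92, (380, 380): 93, (380, 360): 37, (360, 400): 93, (360, 380): 89}
(0.2, 0.42, 0.22, 0.36) {(400, 220): 68, (380, 220): 40, (360, 320): 32, (360, 300): 33, (360, 280): 32, (340, 320): 34, (340, 280): 31, (340, 300): 11, (320, 320): 32, (320, 280): 31, (320, 300): 31, (300, 300): 22, (280, 240): 30, (280, 260): 34, (280, 220): 33, (260, 260): 33, (260, 220): 35, (260, 240): 10, (240, 260): 34, (240, 220): 33, (240, 240): 33, (220, 340): 143, (200, 340): 163, (200, 320): 143, (220, 320): 41}
```

jog_arm([
  [[-0.885, 0.637, 0, 0, 0, 0, 1], [-0.885, 0.637, 0, 0, 0, 0, 1], [-0.885, 0.637, 0, 0, 0, 0, 1], [-0.885, 0.637, 0, 0, 0, 0, 1], [-0.885, 0.637, 0, 0, 0, 0, 1]],
])

```text
time: 1.77
tool_pos: [0.3886, 0.4641, 0.3039]
tcp_rot: [2.29, 2.15, 0.0]
wrist_force: [0.4, 0.0, 0.1]
width: 1.003
grip_force: 0.0
```

jog_arm([
  [[-0.885, 0.637, 0, 0, 0, 0, 1], [-0.885, 0.637, 0, 0, 0, 0, 1], [-0.885, 0.637, 0, 0, 0, 0, 1], [-0.885, 0.637, 0, 0, 0, 0, 1], [-0.885, 0.637, 0, 0, 0, 0, 1]],
])

```text
time: 2.18
tool_pos: [0.4754, 0.3252, 0.3041]
tcp_rot: [2.291, 2.15, 0.001]
wrist_force: [-0.0, -0.2, -0.8]
width: 0.996
grip_force: 0.0
```

jog_arm([
  [[0, 0, 1, 0, 0, 0, 1], [0, 0, 1, 0, 0, 0, 1], [0, 0, 1, 0, 0, 0, 1], [0, 0, 1, 0, 0, 0, 1], [0, 0, 1, 0, 0, 0, 1]],
])

```text
time: 2.6
tool_pos: [0.475, 0.3264, 0.153]
tcp_rot: [2.291, 2.149, 0.002]
wrist_force: [-0.1, 0.9, -0.5]
width: 1.002
grip_force: 0.0
```

```bash
python3 d.py .475 .3265 .077 -3.7
```

```text
t 2.60 pos [0.475  0.3264 0.153 ] yaw -3.7 tilt 0.06 F [-0.1  0.9 -0.5] w 1.00 grip 0
turn z units 0.01; q6 0.62; tilt fix (tool rv units) [ 0.01 -0.01  0.  ]
shift now-axes [ 0.   -0.    2.53] after-turn axes [ 0.   -0.    2.53]
```

jog_arm([
  [[0, 0, 0.8, 0, 0, 0, 1], [0, 0, 0.8, 0, 0, 0, 1], [0, 0, 0.6, 0, 0, 0, 1], [0, 0, 0.33, 0, 0, 0, 1], [0, 0, 0, 0, 0, 0, 1]],
])

```text
time: 3.02
tool_pos: [0.4732, 0.3256, 0.0754]
tcp_rot: [-2.291, -2.148, 0.008]
wrist_force: [-0.7, -1.2, 0.9]
width: 1.0
grip_force: 0.0
```

jog_arm([
  [[0, 0, 0, 0, 0, 0, -1], [0, 0, 0, 0, 0, 0, -1], [0, 0, 0, 0, 0, 0, -1], [0, 0, 0, 0, 0, 0, -1], [0, 0, 0, 0, 0, 0, -1]],
])

```text
time: 3.43
tool_pos: [0.476, 0.3276, 0.0802]
tcp_rot: [2.292, 2.148, 0.006]
wrist_force: [-0.4, -0.0, 6.9]
width: 0.568
grip_force: 65.6
```

jog_arm([
  [[0, 0, 0, 0, 0, 0, -1], [0, 0, 0, 0, 0, 0, -1], [0, 0, 0, 0, 0, 0, -1], [0, 0, 0, 0, 0, 0, -1], [0, 0, 0, 0, 0, 0, -1]],
])

```text
time: 3.85
tool_pos: [0.476, 0.3276, 0.0802]
tcp_rot: [2.292, 2.148, 0.006]
wrist_force: [-2.1, -0.1, 5.6]
width: 0.568
grip_force: 65.6
```

jog_arm([
  [[0, 0, -0.3, 0, 0, 0, -1], [0, 0, -0.6, 0, 0, 0, -1], [0, 0, -1, 0, 0, 0, -1], [0, 0, -1, 0, 0, 0, -1], [0, 0, -0.6, 0, 0, 0, -1]],
])

```text
time: 4.27
tool_pos: [0.4754, 0.327, 0.186]
tcp_rot: [2.292, 2.148, 0.004]
wrist_force: [0.8, 1.2, -2.9]
width: 0.567
grip_force: 64.5
```

```bash
python3 d.py .4351 -.1451 .180 1.4
```

```text
t 4.27 pos [0.4754 0.327  0.186 ] yaw -3.7 tilt 0.16 F [ 0.8  1.2 -2.9] w 0.57 grip 65
turn z units -0.85; q6 0.62; tilt fix (tool rv units) [ 0.02 -0.01  0.  ]
shift now-axes [-15.79  -0.32   0.18] after-turn axes [-15.7   -1.73   0.17]
```

jog_arm([
  [[0, 0, 0, 0, 0, -0.85, -1], [-0.4, 0, 0, 0, 0, 0, -1], [-0.8, -0.1, 0, 0, 0, 0, -1], [-0.8, -0.1, 0, 0, 0, 0, -1], [-0.8, -0.1, 0, 0, 0, 0, -1]],
])

```text
time: 4.68
tool_pos: [0.4664, 0.2406, 0.1818]
tcp_rot: [-2.195, -2.247, 0.005]
wrist_force: [-0.1, -0.4, -3.9]
width: 0.574
grip_force: 64.5
```

jog_arm([
  [[-0.8, -0.1, 0, 0, 0, 0, -1], [-0.8, -0.1, 0, 0, 0, 0, -1], [-0.8, -0.1, 0, 0, 0, 0, -1], [-0.8, -0.1, 0, 0, 0, 0, -1], [-0.8, -0.1, 0, 0, 0, 0, -1]],
])

```text
time: 5.1
tool_pos: [0.454, 0.1202, 0.1819]
tcp_rot: [-2.195, -2.246, 0.004]
wrist_force: [0.4, 0.5, -3.8]
width: 0.569
grip_force: 64.5
```

jog_arm([
  [[-0.8, -0.1, 0, 0, 0, 0, -1], [-0.8, -0.1, 0, 0, 0, 0, -1], [-0.8, -0.1, 0, 0, 0, 0, -1], [-0.8, -0.1, 0, 0, 0, 0, -1], [-0.8, -0.1, 0, 0, 0, 0, -1]],
])

```text
time: 5.52
tool_pos: [0.4417, 0.0003, 0.1819]
tcp_rot: [-2.195, -2.245, 0.003]
wrist_force: [0.4, -0.2, -3.5]
width: 0.57
grip_force: 64.5
```

jog_arm([
  [[-0.8, -0.1, 0, 0, 0, 0, -1], [-0.8, -0.1, 0, 0, 0, 0, -1], [-0.8, -0.1, 0, 0, 0, 0, -1], [-0.5, -0.1, 0, 0, 0, 0, -1], [0, 0, 0, 0, 0, 0, -1]],
])

```text
time: 5.93
tool_pos: [0.4318, -0.0879, 0.182]
tcp_rot: [-2.198, -2.243, 0.004]
wrist_force: [-0.4, -0.5, -3.7]
width: 0.57
grip_force: 64.5
```

```bash
python3 d.py .4351 -.1451 .108 1.4; python3 - <<'E'
from h import *
im,d=viewer.read_camera("top")
cv2.imwrite("pics/t1.png",cv2.resize(im[110:250,230:400],None,fx=4,fy=4,interpolation=cv2.INTER_CUBIC))
im,d=viewer.read_camera("side")
cv2.imwrite("pics/s1.png",cv2.resize(im[140:300,190:390],None,fx=4,fy=4,interpolation=cv2.INTER_CUBIC))
E
```

```text
t 5.93 pos [ 0.4318 -0.0879  0.182 ] yaw 1.1 tilt 0.16 F [-0.4 -0.5 -3.7] w 0.57 grip 64
turn z units -0.04; q6 -0.28; tilt fix (tool rv units) [-0.03  0.01  0.  ]
shift now-axes [-1.91  0.08  2.47] after-turn axes [-1.91  0.07  2.47]
```

View pics/s1.png

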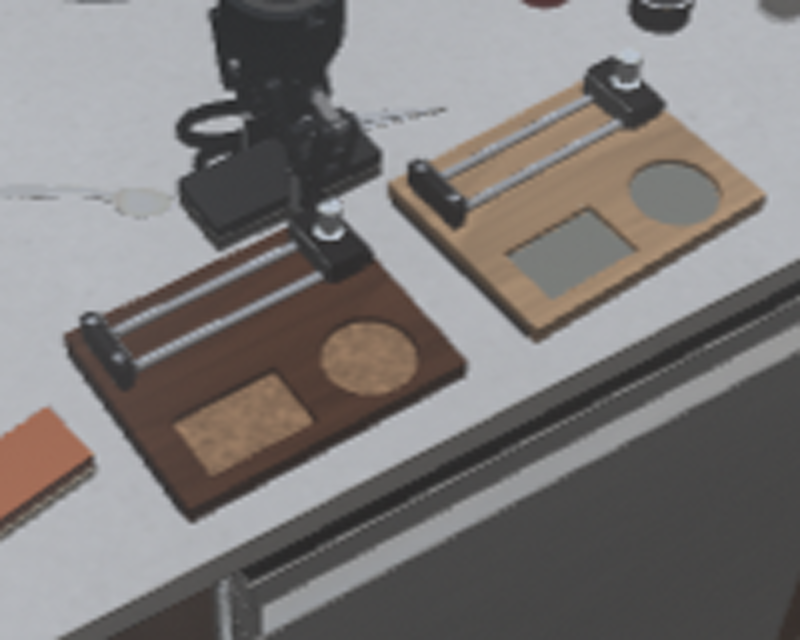

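The stone is level in the gripper at (280,185), short of the oil base and above it. Next: over the holder, then down.

jog_arm([
  [[-0.7, 0, 0, 0, 0, -0.04, -1], [-0.7, 0.04, 0, 0, 0, 0, -1], [-0.51, 0.03, 0, 0, 0, 0, -1], [0, 0, 0.5, 0, 0, 0, -1], [0, 0, 0.7, 0, 0, 0, -1]],
])

```text
time: 6.45
tool_pos: [0.4393, -0.1433, 0.1485]
tcp_rot: [2.188, 2.248, 0.003]
wrist_force: [0.5, -0.6, -4.1]
width: 0.568
grip_force: 64.6
```

jog_arm([
  [[0, 0, 0.6, 0, 0, 0, -1], [0, 0, 0.5, 0, 0, 0, -1], [0, 0, 0.17, 0, 0, 0, -1], [0, 0, 0, 0, 0, 0, -1], [0, 0, 0, 0, 0, 0, -1]],
])

```text
time: 6.87
tool_pos: [0.4374, -0.1421, 0.1089]
tcp_rot: [-2.189, -2.253, 0.0]
wrist_force: [0.2, 0.5, -3.6]
width: 0.571
grip_force: 64.4
```

```bash
python3 d.py .4351 -.1451 .105 1.4; python3 - <<'E'
from h import *
im,d=viewer.read_camera("side")
cv2.imwrite("pics/s2.png",cv2.resize(im[160:290,190:320],None,fx=4.5,fy=4.5,interpolation=cv2.INTER_CUBIC))
E
```

```text
t 6.87 pos [ 0.4374 -0.1421  0.1089] yaw 1.7 tilt 0.04 F [ 0.2  0.5 -3.6] w 0.57 grip 64
turn z units 0.04; q6 -0.40; tilt fix (tool rv units) [-0.01 -0.    0.  ]
shift now-axes [-0.1  -0.08  0.13] after-turn axes [-0.1  -0.08  0.13]
```

View pics/s2.png

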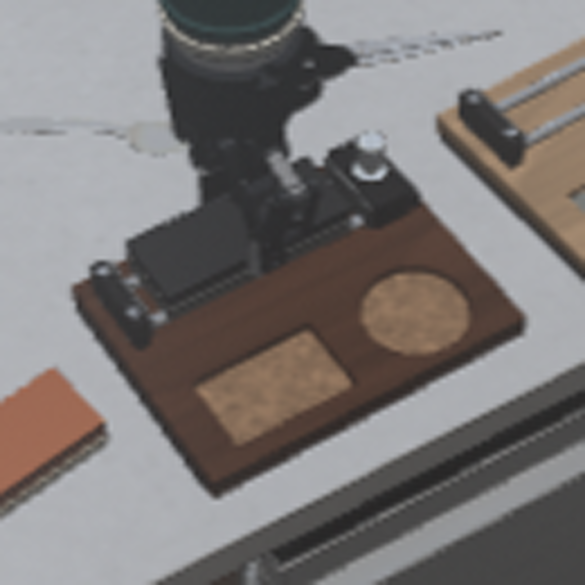

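The stone sits between the jaws: fixed jaw at (120,300), knobbed jaw at (370,190), with a gap at each end. I lower it the last few mm and release.

jog_arm([
  [[-0.1, -0.08, 0.05, 0, 0, 0, -1], [0, 0, 0.08, 0, 0, 0, -1], [0, 0, 0, 0, 0, 0, -1], [0, 0, 0, 0, 0, 0, 0.5], [0, 0, 0, 0, 0, 0, 0.5]],
])

```text
time: 7.33
tool_pos: [0.4359, -0.1461, 0.1059]
tcp_rot: [2.189, 2.251, 0.001]
wrist_force: [1.0, 0.4, -0.0]
width: 0.757
grip_force: 0.0
```

jog_arm([
  [[0, 0, 0, 0, 0, 0, 0.8], [0, 0, 0, 0, 0, 0, 0.8], [0, 0, 0, 0, 0, 0, 0.8], [0, 0, -0.5, 0, 0, 0, 0.8], [0, 0, -1, 0, 0, 0, 0.8]],
])

```text
time: 7.75
tool_pos: [0.4322, -0.1446, 0.1471]
tcp_rot: [-2.184, -2.247, 0.005]
wrist_force: [1.0, 0.2, -0.8]
width: 0.899
grip_force: 0.0
```

jog_arm([
  [[0, 0, -1, 0, 0, 0, -1], [0.8, 0, -0.3, 0, 0, 0, -1], [0.8, 0, 0, 0, 0, 0, -1], [0.8, 0, 0, 0, 0, 0, -1], [0.8, 0, 0, 0, 0, 0, -1]],
])

```text
time: 8.17
tool_pos: [0.4326, -0.049, 0.1898]
tcp_rot: [2.19, 2.251, 0.002]
wrist_force: [0.2, 0.8, -1.1]
width: 0.188
grip_force: 0.0
```

```bash
python3 d.py .4326 -.0205 .123 1.4
```

```text
t 8.17 pos [ 0.4326 -0.049   0.1898] yaw 1.6 tilt 0.10 F [ 0.2  0.8 -1.1] w 0.19 grip 0
turn z units 0.03; q6 -0.20; tilt fix (tool rv units) [0.02 0.   0.  ]
shift now-axes [0.95 0.02 2.23] after-turn axes [0.95 0.02 2.23]
```

jog_arm([
  [[0.6, 0, 0, 0, 0, 0, -1], [0.53, 0, 0, 0, 0, 0, -1], [0, 0, 0.6, 0, 0, 0, -1], [0, 0, 0.8, 0, 0, 0, -1], [0, 0, 0.8, 0, 0, 0, -1]],
])

```text
time: 8.58
tool_pos: [0.4325, -0.0155, 0.1234]
tcp_rot: [2.186, 2.252, 0.003]
wrist_force: [-0.0, 0.0, -0.7]
width: 0.003
grip_force: 0.0
```

jog_arm([
  [[0, 0, 0, 0, 0, 0, -1], [-0.25, 0, 0, 0, 0, 0, -1], [-0.25, 0, 0, 0, 0, 0, -1], [-0.15, 0, 0, 0, 0, 0, -1], [-0.15, 0, 0, 0, 0, 0, -1]],
])

```text
time: 9.0
tool_pos: [0.4328, -0.0402, 0.1241]
tcp_rot: [2.191, 2.251, 0.003]
wrist_force: [0.0, 4.7, -1.3]
width: 0.001
grip_force: 2.4
```

jog_arm([
  [[-0.15, 0, 0, 0, 0, 0, -1], [-0.15, 0, 0, 0, 0, 0, -1], [-0.1, 0, 0, 0, 0, 0, -1], [-0.1, 0, 0, 0, 0, 0, -1], [-0.1, 0, 0, 0, 0, 0, -1]],
])

```text
time: 9.42
tool_pos: [0.4332, -0.0548, 0.124]
tcp_rot: [-2.192, -2.243, -0.011]
wrist_force: [0.7, 34.7, 8.6]
width: -0.002
grip_force: 17.2
```

```bash
python3 d.py .4326 -.0531 .123 1.4
```

```text
t 9.42 pos [ 0.4332 -0.0548  0.124 ] yaw 1.3 tilt 0.52 F [ 0.7 34.7  8.6] w -0.00 grip 17
turn z units -0.01; q6 -0.22; tilt fix (tool rv units) [ 0.01 -0.09  0.  ]
shift now-axes [ 0.06 -0.02  0.03] after-turn axes [ 0.06 -0.02  0.03]
```

Reaction is 35 N, so the jaw is tight. I back off and go to the orange stone.

jog_arm([
  [[0.3, 0, 0, 0, 0, 0, -1], [0.3, 0, 0, 0, 0, 0, -1], [0, 0, -0.8, 0, 0, 0, -1], [0, 0, -1, 0, 0, -0.7, 1], [0, 0, -0.8, 0, 0, -0.8, 1]],
])

```text
time: 9.83
tool_pos: [0.4322, -0.0403, 0.2025]
tcp_rot: [2.0, 2.421, -0.002]
wrist_force: [0.8, -0.5, 0.5]
width: 0.277
grip_force: 0.0
```

```bash
python3 d.py .4902 -.3300 .20 10.3
```

```text
t 9.83 pos [ 0.4322 -0.0403  0.2025] yaw 10.9 tilt 0.10 F [ 0.8 -0.5  0.5] w 0.28 grip 0
turn z units 0.10; q6 -0.34; tilt fix (tool rv units) [0.   0.02 0.  ]
shift now-axes [-9.85  0.08  0.1 ] after-turn axes [-9.85  0.18  0.1 ]
```

jog_arm([
  [[-0.8, 0, 0, 0, 0, 0.1, 1], [-0.8, 0.02, 0, 0, 0, 0, 1], [-0.8, 0.02, 0, 0, 0, 0, 1], [-0.8, 0.02, 0, 0, 0, 0, 1], [-0.8, 0.02, 0, 0, 0, 0, 1]],
])

```text
time: 10.25
tool_pos: [0.4559, -0.1593, 0.2017]
tcp_rot: [2.017, 2.406, -0.002]
wrist_force: [-0.5, -0.3, -0.8]
width: 0.977
grip_force: 0.0
```

jog_arm([
  [[-0.8, 0.02, 0, 0, 0, 0, 1], [-0.8, 0.02, 0, 0, 0, 0, 1], [-0.8, 0.02, 0, 0, 0, 0, 1], [-0.8, 0.02, 0, 0, 0, 0, 1], [-0.8, 0.02, 0, 0, 0, 0, 1]],
])

```text
time: 10.67
tool_pos: [0.4795, -0.2772, 0.2014]
tcp_rot: [2.018, 2.406, -0.002]
wrist_force: [-0.2, -0.0, 0.6]
width: 1.0
grip_force: 0.0
```

jog_arm([
  [[-0.8, 0, 0, 0, 0, 0, 1], [-0.8, 0, 0, 0, 0, 0, 1], [-0.25, 0, 0, 0, 0, 0, 1], [0, 0, 0, 0, 0, 0, 1], [0, 0, 0, 0, 0, 0, 1]],
])

```text
time: 11.08
tool_pos: [0.4887, -0.3299, 0.2009]
tcp_rot: [-2.019, -2.406, 0.0]
wrist_force: [0.3, 0.1, -0.3]
width: 1.001
grip_force: 0.0
```

```bash
python3 d.py .4902 -.3300 .077 10.3;  python3 - <<'E'
from h import *
im,d=viewer.read_camera("top");np.save("pics/t2.npy",d)
cv2.imwrite("pics/t2.png",cv2.convertScaleAbs(cv2.resize(im[128:240,238:398],None,fx=5,fy=5,interpolation=cv2.INTER_CUBIC),alpha=1.5))
from m import go
go("top","pics/t2.npy",dict(ostone=(262,304,164,184,.044,.052),oknob=(242,270,163,186,.055,.075)))
E
```

```text
t 11.08 pos [ 0.4887 -0.3299  0.2009] yaw 10.0 tilt 0.04 F [ 0.3  0.1 -0.3] w 1.00 grip 0
turn z units -0.05; q6 -0.81; tilt fix (tool rv units) [-0.01 -0.    0.  ]
shift now-axes [-0.01  0.05  4.13] after-turn axes [-0.01  0.05  4.13]
top ostone 429 [ 436.4 -136. ] [ 50.8 112.8] 2.4 mean [ 437.9794 -131.093    48.8303] [ 0.4088 -0.1915] [ 0.4612 -0.0798]
top oknob 26 [433.2 -70.7] [11.9 14.5] 89.7 mean [432.7811 -70.6257  65.6992] [ 0.4259 -0.0766] [ 0.4404 -0.0647]
```

View pics/t2.png

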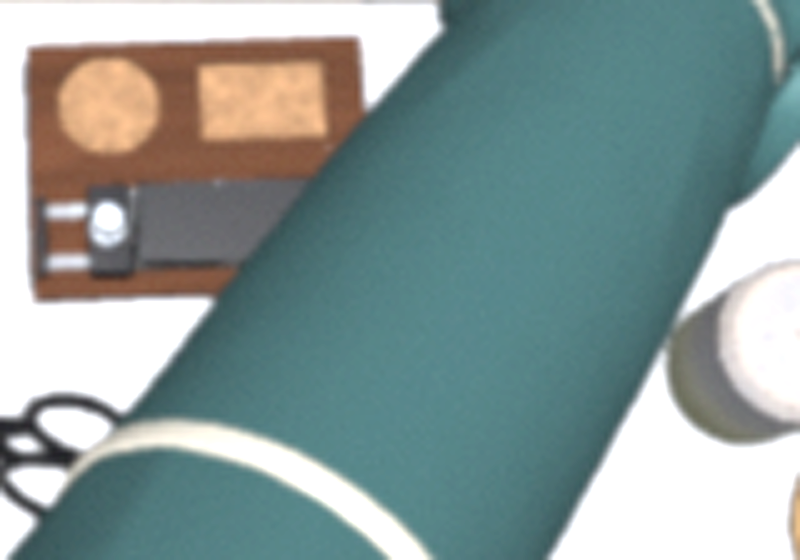

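The grey stone lies against the closed jaw at (135,225). The knob is at y -70.7 mm, so the slide is about 24 mm and the stone is clamped. Now I grasp the orange stone.

jog_arm([
  [[0, 0.05, 0.8, 0, 0, -0.05, 1], [0, 0, 0.8, 0, 0, 0, 1], [0, 0, 0.8, 0, 0, 0, 1], [0, 0, 0.8, 0, 0, 0, 1], [0, 0, 0.6, 0, 0, 0, 1]],
])

```text
time: 11.55
tool_pos: [0.4896, -0.3274, 0.0851]
tcp_rot: [-2.009, -2.412, 0.0]
wrist_force: [-0.5, -0.1, -0.4]
width: 0.999
grip_force: 0.0
```

jog_arm([
  [[0, 0, 0.3, 0, 0, 0, 1], [0, 0, 0, 0, 0, 0, 1], [0, 0, 0, 0, 0, 0, -1], [0, 0, 0, 0, 0, 0, -1], [0, 0, 0, 0, 0, 0, -1]],
])

```text
time: 11.97
tool_pos: [0.4913, -0.3302, 0.0798]
tcp_rot: [2.01, 2.411, -0.001]
wrist_force: [-4.6, -1.4, 4.2]
width: 0.606
grip_force: 2.1
```

jog_arm([
  [[0, 0, 0, 0, 0, 0, -1], [0, 0, 0, 0, 0, 0, -1], [0, 0, 0, 0, 0, 0, -1], [0, 0, 0, 0, 0, 0, -1], [0, 0, 0, 0, 0, 0, -1]],
])

```text
time: 12.38
tool_pos: [0.4917, -0.3305, 0.0802]
tcp_rot: [2.01, 2.41, 0.0]
wrist_force: [-1.5, 0.6, 6.1]
width: 0.567
grip_force: 65.4
```

jog_arm([
  [[0, 0, -0.3, 0, 0, 0, -1], [0, 0, -0.6, 0, 0, 0, -1], [0, 0, -1, 0, 0, 0, -1], [0, 0, -1, 0, 0, 0, -1], [0, 0, -0.6, 0, 0, 0.98, -1]],
])

```text
time: 12.8
tool_pos: [0.4913, -0.3301, 0.1864]
tcp_rot: [2.132, 2.302, 0.001]
wrist_force: [1.8, -0.0, -2.3]
width: 0.562
grip_force: 64.3
```

```bash
python3 d.py .4276 .1122 .182 4.4
```

```text
t 12.80 pos [ 0.4913 -0.3301  0.1864] yaw 4.4 tilt 0.20 F [ 1.8 -0.  -2.3] w 0.56 grip 64
turn z units -0.00; q6 -0.71; tilt fix (tool rv units) [0.03 0.02 0.  ]
shift now-axes [14.86 -0.99  0.11] after-turn axes [14.86 -0.99  0.11]
```

jog_arm([
  [[0.4, 0, 0, 0, 0, 0, -1], [0.8, -0.055, 0, 0, 0, 0, -1], [0.8, -0.055, 0, 0, 0, 0, -1], [0.8, -0.055, 0, 0, 0, 0, -1], [0.8, -0.055, 0, 0, 0, 0, -1]],
])

```text
time: 13.22
tool_pos: [0.4739, -0.2201, 0.1811]
tcp_rot: [-2.129, -2.306, 0.001]
wrist_force: [0.0, -0.0, -3.9]
width: 0.569
grip_force: 64.2
```

jog_arm([
  [[0.8, -0.055, 0, 0, 0, 0, -1], [0.8, -0.055, 0, 0, 0, 0, -1], [0.8, -0.055, 0, 0, 0, 0, -1], [0.8, -0.055, 0, 0, 0, 0, -1], [0.8, -0.055, 0, 0, 0, 0, -1]],
])

```text
time: 13.63
tool_pos: [0.4561, -0.1013, 0.1812]
tcp_rot: [-2.129, -2.306, 0.002]
wrist_force: [0.3, 0.2, -3.5]
width: 0.565
grip_force: 64.2
```

jog_arm([
  [[0.8, -0.055, 0, 0, 0, 0, -1], [0.8, -0.055, 0, 0, 0, 0, -1], [0.8, -0.055, 0, 0, 0, 0, -1], [0.8, -0.055, 0, 0, 0, 0, -1], [0.8, -0.055, 0, 0, 0, 0, -1]],
])

```text
time: 14.05
tool_pos: [0.4383, 0.0172, 0.1813]
tcp_rot: [-2.129, -2.307, 0.003]
wrist_force: [0.6, 0.4, -2.8]
width: 0.564
grip_force: 64.2
```

jog_arm([
  [[0.8, -0.055, 0, 0, 0, 0, -1], [0.8, -0.055, 0, 0, 0, 0, -1], [0.8, -0.055, 0, 0, 0, 0, -1], [0.8, -0.055, 0, 0, 0, 0, -1], [0, 0, 0, 0, 0, 0, -1]],
])

```text
time: 14.47
tool_pos: [0.4241, 0.1139, 0.1814]
tcp_rot: [-2.125, -2.309, 0.001]
wrist_force: [0.2, 0.6, -3.5]
width: 0.565
grip_force: 64.2
```

```bash
python3 d.py .4276 .1122 .108 4.4
```

```text
t 14.47 pos [0.4241 0.1139 0.1814] yaw 4.7 tilt 0.20 F [ 0.2  0.6 -3.5] w 0.56 grip 64
turn z units 0.06; q6 0.12; tilt fix (tool rv units) [-0.03 -0.02  0.  ]
shift now-axes [-0.07  0.12  2.45] after-turn axes [-0.07  0.12  2.45]
```

jog_arm([
  [[-0.07, 0.12, 0.4, 0, 0, 0.04, -1], [0, 0, 0.6, 0, 0, 0, -1], [0, 0, 0.6, 0, 0, 0, -1], [0, 0, 0.5, 0, 0, 0, -1], [0, 0, 0.3, 0, 0, 0, -1]],
])

```text
time: 14.88
tool_pos: [0.4288, 0.1095, 0.1104]
tcp_rot: [-2.135, -2.3, 0.003]
wrist_force: [-32.4, -0.9, 102.3]
width: 0.569
grip_force: 77.7
```

```bash
python3 d.py .4276 .1122 .105 4.4; python3 - <<'E'
from h import *
im,d=viewer.read_camera("side")
cv2.imwrite("pics/s3.png",cv2.resize(im[120:240,270:400],None,fx=4.5,fy=4.5,interpolation=cv2.INTER_CUBIC))
E
```

```text
t 14.88 pos [0.4288 0.1095 0.1104] yaw 4.3 tilt 0.23 F [-32.4  -0.9 102.3] w 0.57 grip 78
turn z units -0.02; q6 0.12; tilt fix (tool rv units) [-0.04 -0.01  0.  ]
shift now-axes [ 0.09 -0.03  0.18] after-turn axes [ 0.09 -0.03  0.18]
```

View pics/s3.png

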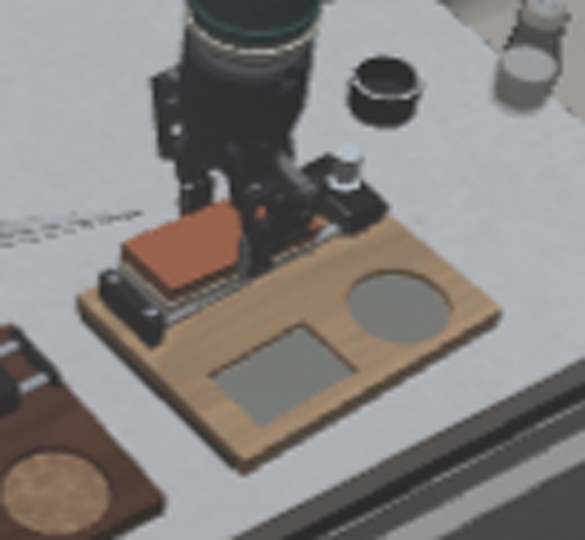

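The wrist force is 102 N, so something touched early. The side view shows the stone's left end right at the fixed jaw (130,290). I lift a little now and check.

jog_arm([
  [[0, 0, -0.3, 0, 0, 0, -1], [0, 0, -0.3, 0, 0, 0, -1], [0, 0, -0.2, 0, 0, 0, -1], [0, 0, 0, 0, 0, 0, -1], [0, 0, 0, 0, 0, 0, -1]],
])

```text
time: 15.35
tool_pos: [0.4306, 0.1089, 0.1355]
tcp_rot: [2.137, 2.301, 0.002]
wrist_force: [0.5, 0.7, -3.4]
width: 0.567
grip_force: 65.3
```

```bash
python3 d.py .4276 .1132 .108 4.4; python3 - <<'E'
from h import *
np.set_printoptions(precision=4,suppress=True)
c=np.array([.4712,.1327]);a=.077;Rb=np.array([[np.cos(a),np.sin(a)],[-np.sin(a),np.cos(a)]])
for cam in("side","top"):
    im,d=viewer.read_camera(cam); p=viewer.camera_params(cam); W=cloud(p,d); W[d<=0]=0
    hsv=cv2.cvtColor(im,cv2.COLOR_BGR2HSV)
    m=(W[...,2]>.03)&(W[...,2]<.11)&(hsv[...,0]<14)&(hsv[...,1]>110)&(abs(W[...,0]-.43)<.05)&(abs(W[...,1]-.11)<.1)
    q=W[m]; L=(q[:,:2]-c)@Rb.T
    print(cam,len(q)); 
    if len(q)<10: continue
    A=np.c_[L,np.ones(len(q))]; s=np.linalg.lstsq(A,q[:,2],rcond=None)[0]
    print("slopes x,y",s,"resid",np.std(A@s-q[:,2]),"local min/max",L.min(0),L.max(0), "zrange",np.percentile(q[:,2],[2,50,98]), "minrect",cv2.minAreaRect(L.astype(np.float32)*1000))
E
```

```text
t 15.35 pos [0.4306 0.1089 0.1355] yaw 4.2 tilt 0.09 F [ 0.5  0.7 -3.4] w 0.57 grip 65
turn z units -0.03; q6 0.12; tilt fix (tool rv units) [ 0.01 -0.    0.  ]
shift now-axes [ 0.15 -0.09  0.92] after-turn axes [ 0.15 -0.09  0.92]
side 303
slopes x,y [ 0.0327 -0.1122  0.0791] resid 0.0017449235727816838 local min/max [-0.0697 -0.0844] [-0.0165  0.0414] zrange [0.0754 0.0829 0.0888] minrect ((-43.292015075683594, -21.519397735595703), (52.79176330566406, 125.5269775390625), 0.5499642491340637)
top 239
slopes x,y [ 0.0199 -0.1069  0.0788] resid 0.002037169560532739 local min/max [-0.067  -0.0834] [-0.0171 -0.0406] zrange [0.0799 0.085  0.089 ] minrect ((-41.908775329589844, -62.108360290527344), (49.868492126464844, 42.02438735961914), 1.6477071046829224)
```

The stone's -y end caught the fixed jaw and the stone pitched about 6° in the grip, to local y -21.5. I tilt the tool 6° about its y axis, which levels the stone and moves it about 6 mm in +y, then re-measure.

jog_arm([
  [[0, -0.06, 0, 0, 0.5, 0, -1], [0, 0, 0, 0, 0.5, 0, -1], [0, 0, 0, 0, 0, 0, -1], [0, 0, 0, 0, 0, 0, -1], [0, 0, 0, 0, 0, 0, -1]],
])

```text
time: 15.87
tool_pos: [0.4284, 0.1085, 0.1347]
tcp_rot: [-2.086, -2.244, -0.107]
wrist_force: [0.5, 0.3, -2.6]
width: 0.568
grip_force: 65.2
```

```bash
cat >st.py <<'E'
from h import *
np.set_printoptions(precision=4,suppress=True)
c=np.array([.4712,.1327]);a=.077;Rb=np.array([[np.cos(a),np.sin(a)],[-np.sin(a),np.cos(a)]])
im,d=viewer.read_camera("side"); p=viewer.camera_params("side"); W=cloud(p,d); W[d<=0]=0
hsv=cv2.cvtColor(im,cv2.COLOR_BGR2HSV)
m=(W[...,2]>.03)&(W[...,2]<.11)&(hsv[...,0]<14)&(hsv[...,1]>110)&(abs(W[...,0]-.43)<.05)&(abs(W[...,1]-.11)<.1)
q=W[m]; L=(q[:,:2]-c)@Rb.T
A=np.c_[L,np.ones(len(q))]; s=np.linalg.lstsq(A,q[:,2],rcond=None)[0]
print("slopes x,y",s[:2],"z at centre",s@[-.045,-.0215,1],"local",L.min(0),L.max(0),cv2.minAreaRect(L.astype(np.float32)*1000))
E
python3 d.py .4276 .1132 .108 4.4;python3 st.py
```

```text
t 15.87 pos [0.4284 0.1085 0.1347] yaw 4.2 tilt 5.92 F [ 0.5  0.3 -2.6] w 0.57 grip 65
turn z units -0.04; q6 -0.03; tilt fix (tool rv units) [-0.01 -0.99  0.  ]
shift now-axes [ 0.06 -0.01  0.9 ] after-turn axes [ 0.06 -0.01  0.9 ]
slopes x,y [-0.0005 -0.0058] z at centre 0.07949758481913007 local [-0.072  -0.0783] [-0.0196  0.0438] ((-46.177528381347656, -17.298912048339844), (52.25939178466797, 121.92395782470703), 0.5114907622337341)
```

jog_arm([
  [[0, 0, 0.2, 0, 0, 0, -1], [0, 0, 0.25, 0, 0, 0, -1], [0, 0, 0.25, 0, 0, 0, -1], [0, 0, 0.15, 0, 0, 0, -1], [0, 0, 0, 0, 0, 0, -1]],
])

```text
time: 16.33
tool_pos: [0.4269, 0.1115, 0.1078]
tcp_rot: [-2.083, -2.243, -0.105]
wrist_force: [-0.0, -0.2, -2.6]
width: 0.566
grip_force: 65.2
```

```bash
python3 d.py .4276 .1132 .108 4.4;python3 st.py
```

```text
t 16.33 pos [0.4269 0.1115 0.1078] yaw 4.2 tilt 5.98 F [-0.  -0.2 -2.6] w 0.57 grip 65
turn z units -0.03; q6 -0.03; tilt fix (tool rv units) [-0.03 -1.    0.  ]
shift now-axes [ 0.05  0.03 -0.  ] after-turn axes [ 0.05  0.03 -0.  ]
slopes x,y [ 0.0258 -0.0091] z at centre 0.0524710551640422 local [-0.0732 -0.0759] [-0.023   0.0497] ((-48.26954650878906, -13.159931182861328), (49.884002685546875, 125.2867202758789), 0.6088324189186096)
```

jog_arm([
  [[0, 0.07, 0.06, 0, 0, 0, -1], [0, 0, 0.06, 0, 0, 0, -1], [0, 0, 0, 0, 0, 0, -1], [0, 0, 0, 0, 0, 0, 0.5], [0, 0, 0, 0, 0, 0, 0.5]],
])

```text
time: 16.8
tool_pos: [0.4311, 0.1121, 0.1067]
tcp_rot: [-2.086, -2.244, -0.111]
wrist_force: [-0.2, -0.6, -0.3]
width: 0.751
grip_force: 0.0
```

jog_arm([
  [[0, 0, 0, 0, 0, 0, 0.8], [0, 0, 0, 0, 0, 0, 0.8], [0, 0, 0, 0, 0, 0, 0.8], [0, 0, -0.5, 0, 0, 0, 0.8], [0, 0, -1, 0, 0, 0, 0.8]],
])

```text
time: 17.22
tool_pos: [0.4277, 0.107, 0.148]
tcp_rot: [-2.082, -2.24, -0.1]
wrist_force: [0.4, -0.5, 0.2]
width: 0.901
grip_force: 0.0
```

jog_arm([
  [[0, 0, -1, 0, 0, 0, 0.8], [0, 0, -0.3, 0, -1, 0, -1], [0.8, 0, 0, 0, 0, 0, -1], [0.8, 0, 0, 0, 0, 0, -1], [0.8, 0, 0, 0, 0, 0, -1]],
])

```text
time: 17.63
tool_pos: [0.426, 0.176, 0.1905]
tcp_rot: [2.139, 2.3, 0.003]
wrist_force: [0.0, -0.2, 0.3]
width: 0.336
grip_force: 0.0
```

```bash
python3 d.py .4195 .2465 .123 4.4;python3 st.py
```

```text
t 17.63 pos [0.426  0.176  0.1905] yaw 4.2 tilt 0.11 F [ 0.  -0.2  0.3] w 0.34 grip 0
turn z units -0.04; q6 0.27; tilt fix (tool rv units) [ 0.02 -0.01  0.  ]
shift now-axes [ 2.36 -0.05  2.25] after-turn axes [ 2.36 -0.04  2.25]
slopes x,y [ 0.0063 -0.0057] z at centre 0.048453115778899956 local [-0.0681 -0.0735] [-0.017   0.0505] ((-42.501609802246094, -11.667922973632812), (50.536712646484375, 124.2318344116211), 0.8803191781044006)
```

The orange stone now lies flat with its top at 48 mm. Next I close the water jaw.

jog_arm([
  [[0.8, 0, 0, 0, 0, 0, -1], [0.8, -0.05, 0, 0, 0, 0, -1], [0.76, 0, 0, 0, 0, 0, -1], [0, 0, 0.6, 0, 0, 0, -1], [0, 0, 0.8, 0, 0, 0, -1]],
])

```text
time: 18.1
tool_pos: [0.4211, 0.2479, 0.1498]
tcp_rot: [2.134, 2.302, 0.01]
wrist_force: [1.0, -0.6, -1.0]
width: 0.003
grip_force: 0.0
```

jog_arm([
  [[0, 0, 0.8, 0, 0, 0, -1], [0, 0, 0, 0, 0, 0, -1], [-0.25, 0, 0, 0, 0, 0, -1], [-0.25, 0, 0, 0, 0, 0, -1], [-0.15, 0, 0, 0, 0, 0, -1]],
])

```text
time: 18.52
tool_pos: [0.4212, 0.226, 0.1248]
tcp_rot: [-2.14, -2.3, -0.004]
wrist_force: [-0.3, 3.9, -3.7]
width: -0.0
grip_force: 2.4
```

jog_arm([
  [[-0.15, 0, 0, 0, 0, 0, -1], [-0.15, 0, 0, 0, 0, 0, -1], [-0.15, 0, 0, 0, 0, 0, -1], [-0.1, 0, 0, 0, 0, 0, -1], [-0.05, 0, 0, 0, 0, 0, -1]],
])

```text
time: 18.93
tool_pos: [0.4225, 0.2084, 0.1247]
tcp_rot: [-2.14, -2.3, -0.004]
wrist_force: [-0.8, 6.8, -0.4]
width: -0.005
grip_force: 3.3
```

```bash
python3 d.py .421 .2065 .123 4.4;python3 st.py
```

```text
t 18.93 pos [0.4225 0.2084 0.1247] yaw 4.1 tilt 0.16 F [-0.8  6.8 -0.4] w -0.00 grip 3
turn z units -0.04; q6 0.33; tilt fix (tool rv units) [ 0.02 -0.02  0.  ]
shift now-axes [-0.06 -0.05  0.06] after-turn axes [-0.06 -0.05  0.06]
slopes x,y [ 0.0074 -0.0039] z at centre 0.048267712244857985 local [-0.0696 -0.0803] [-0.0183  0.0446] ((-44.05309295654297, -17.880863189697266), (124.82300567626953, 51.3021125793457), 89.39889526367188)
```

jog_arm([
  [[-0.1, 0, 0, 0, 0, 0, -1], [-0.07, 0, 0, 0, 0, 0, -1], [-0.05, 0, 0, 0, 0, 0, -1], [-0.05, 0, 0, 0, 0, 0, -1], [0, 0, 0, 0, 0, 0, -1]],
])

```text
time: 19.4
tool_pos: [0.4228, 0.2057, 0.1251]
tcp_rot: [-2.14, -2.289, -0.018]
wrist_force: [-6.2, 31.1, -5.8]
width: -0.004
grip_force: 15.5
```

```bash
python3 d.py .421 .2065 .123 4.4;python3 st.py
```

```text
t 19.40 pos [0.4228 0.2057 0.1251] yaw 3.9 tilt 0.79 F [-6.2 31.1 -5.8] w -0.00 grip 16
turn z units -0.09; q6 0.32; tilt fix (tool rv units) [ 0.03 -0.13  0.  ]
shift now-axes [ 0.03 -0.06  0.07] after-turn axes [ 0.03 -0.06  0.07]
slopes x,y [0.0147 0.0022] z at centre 0.048302317788090104 local [-0.0682 -0.0827] [-0.0173  0.0429] ((-42.7764892578125, -19.847232818603516), (125.15204620361328, 50.89691162109375), 88.58688354492188)
```

31 N, so it is tight. I retreat and go to the black pot.

jog_arm([
  [[0.3, 0, 0, 0, 0, 0, -1], [0.3, 0, 0, 0, 0, 0, -1], [0, 0, -0.8, 0, 0, 0, -1], [0, 0, -1, 0, 0, 0, 1], [0, 0, -0.8, 0, 0, 0, 1]],
], force=30)

```text
time: 19.87
tool_pos: [0.4213, 0.2174, 0.2032]
tcp_rot: [2.137, 2.301, -0.001]
wrist_force: [1.2, -0.0, 0.2]
width: 0.273
grip_force: 0.0
```

```bash
python3 d.py .3435 .3118 .20 4.4;python3 st.py
```

```text
t 19.87 pos [0.4213 0.2174 0.2032] yaw 4.2 tilt 0.10 F [ 1.2 -0.   0.2] w 0.27 grip 0
turn z units -0.03; q6 0.35; tilt fix (tool rv units) [0.   0.02 0.  ]
shift now-axes [ 3.33 -2.35  0.1 ] after-turn axes [ 3.34 -2.35  0.1 ]
slopes x,y [0.0079 0.0014] z at centre 0.04836711822175153 local [-0.0684 -0.0835] [-0.0168  0.0405] ((-42.380645751953125, -21.501365661621094), (123.92498016357422, 51.25925064086914), 89.52767944335938)
```

jog_arm([
  [[0.67, -0.47, 0, 0, 0, 0, 1], [0.67, -0.47, 0, 0, 0, 0, 1], [0.67, -0.47, 0, 0, 0, 0, 1], [0.67, -0.47, 0, 0, 0, 0, 1], [0.66, -0.47, 0, 0, 0, 0, 1]],
])

```text
time: 20.33
tool_pos: [0.3433, 0.3129, 0.2022]
tcp_rot: [2.138, 2.3, 0.001]
wrist_force: [-0.6, 0.5, 0.2]
width: 0.997
grip_force: 0.0
```

jog_arm([
  [[0, 0, 0.4, 0, 0, 0, 1], [0, 0, 0.8, 0, 0, 0, 1], [0, 0, 0.8, 0, 0, 0, 1], [0, 0, 0.4, 0, 0, 0, 1], [0, 0, 0, 0, 0, 0, 1]],
])

```text
time: 20.75
tool_pos: [0.3419, 0.3108, 0.1268]
tcp_rot: [2.138, 2.302, -0.01]
wrist_force: [-1.1, -1.4, -0.5]
width: 1.001
grip_force: 0.0
```

```bash
python3 d.py .3435 .3118 .083 4.4; python3 - <<'E'
from h import *
im,d=viewer.read_camera("side")
cv2.imwrite("pics/s4.png",cv2.resize(im[90:180,300:420],None,fx=5,fy=5,interpolation=cv2.INTER_CUBIC))
E
```

```text
t 20.75 pos [0.3419 0.3108 0.1268] yaw 4.2 tilt 0.35 F [-1.1 -1.4 -0.5] w 1.00 grip 0
turn z units -0.03; q6 0.61; tilt fix (tool rv units) [-0.04  0.04  0.  ]
shift now-axes [0.04 0.06 1.46] after-turn axes [0.04 0.06 1.46]
```

View pics/s4.png

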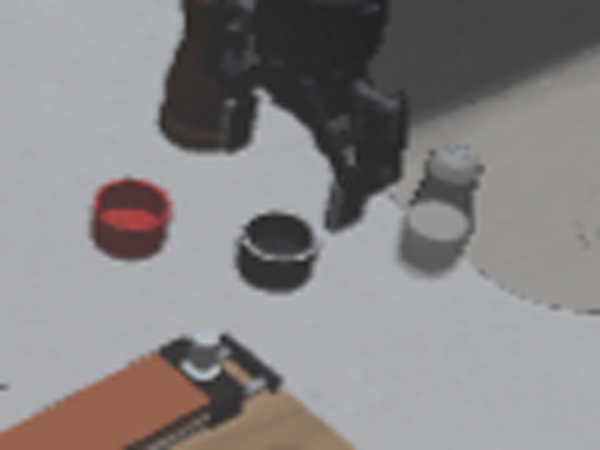

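The black pot with its steel rim is at (277,250). The finger midpoint at (290,170), dropped by its height, falls on the pot, and the shaker at (440,210) is clear. I descend and grasp.

jog_arm([
  [[0.04, 0.06, 0.5, 0, 0, 0, 1], [0, 0, 0.5, 0, 0, 0, 1], [0, 0, 0.44, 0, 0, 0, 1], [0, 0, 0, 0, 0, 0, 1], [0, 0, 0, 0, 0, 0, -1]],
])

```text
time: 21.22
tool_pos: [0.3457, 0.3141, 0.0871]
tcp_rot: [2.138, 2.301, 0.0]
wrist_force: [0.3, 0.4, -0.1]
width: 0.884
grip_force: 0.0
```

jog_arm([
  [[0, 0, 0, 0, 0, 0, -1], [0, 0, 0, 0, 0, 0, -1], [0, 0, 0, 0, 0, 0, -1], [0, 0, 0, 0, 0, 0, -1], [0, 0, 0, 0, 0, 0, -1]],
])

```text
time: 21.63
tool_pos: [0.346, 0.3148, 0.0883]
tcp_rot: [2.138, 2.301, 0.003]
wrist_force: [-1.5, -1.6, 6.6]
width: 0.556
grip_force: 30.1
```

jog_arm([
  [[0, 0, -0.3, 0, 0, 0, -1], [0, 0, -0.5, 0, 0, 0, -1], [0, 0, -0.5, 0, 0, 0, -1], [0, 0, -0.5, 0, 0, 0, -1], [0, 0, -0.5, 0, 0, 0, -1]],
])

```text
time: 22.05
tool_pos: [0.3453, 0.3142, 0.1571]
tcp_rot: [2.138, 2.301, 0.002]
wrist_force: [0.3, 0.1, 0.8]
width: 0.556
grip_force: 31.3
```

```bash
python3 d.py .5089 .1915 .16 4.4
```

```text
t 22.05 pos [0.3453 0.3142 0.1571] yaw 4.2 tilt 0.07 F [0.3 0.1 0.8] w 0.56 grip 31
turn z units -0.03; q6 0.61; tilt fix (tool rv units) [ 0.01 -0.01  0.  ]
shift now-axes [-4.48  5.14 -0.09] after-turn axes [-4.5   5.12 -0.09]
```

jog_arm([
  [[-0.3, 0.4, -0.3, 0, 0, 0, -1], [-0.6, 0.68, -0.3, 0, 0, 0, -1], [-0.6, 0.68, 0, 0, 0, 0, -1], [-0.6, 0.68, 0, 0, 0, 0, -1], [-0.6, 0.68, 0, 0, 0, 0, -1]],
])

```text
time: 22.47
tool_pos: [0.4457, 0.2396, 0.1751]
tcp_rot: [2.137, 2.301, 0.004]
wrist_force: [0.2, 0.9, -0.8]
width: 0.556
grip_force: 31.3
```

jog_arm([
  [[-0.6, 0.68, 0, 0, 0, 0, -1], [-0.6, 0.68, 0, 0, 0, 0, -1], [-0.58, 0.64, 0, 0, 0, 0, -1], [0, 0, 0, 0, 0, 0, -1], [0, 0, 0, 0, 0, 0, -1]],
])

```text
time: 22.88
tool_pos: [0.5094, 0.1905, 0.1744]
tcp_rot: [2.141, 2.298, 0.002]
wrist_force: [-0.6, 0.3, -0.4]
width: 0.555
grip_force: 31.3
```

```bash
python3 d.py .5089 .1915 .110 4.4
```

```text
t 22.88 pos [0.5094 0.1905 0.1744] yaw 4.1 tilt 0.08 F [-0.6  0.3 -0.4] w 0.56 grip 31
turn z units -0.06; q6 0.24; tilt fix (tool rv units) [ 0.01 -0.    0.  ]
shift now-axes [ 0.03 -0.02  2.15] after-turn axes [ 0.03 -0.02  2.15]
```

jog_arm([
  [[0.03, -0.02, 0.4, 0, 0, 0, -1], [0, 0, 0.6, 0, 0, 0, -1], [0, 0, 0.6, 0, 0, 0, -1], [0, 0, 0.4, 0, 0, 0, -1], [0, 0, 0.15, 0, 0, 0, -1]],
])

```text
time: 23.3
tool_pos: [0.5047, 0.1922, 0.106]
tcp_rot: [-2.135, -2.301, 0.007]
wrist_force: [-1.2, 0.5, -0.9]
width: 0.559
grip_force: 31.3
```

```bash
python3 d.py .5089 .1915 .100 4.4; python3 - <<'E'
from h import *
im,d=viewer.read_camera("side")
cv2.imwrite("pics/s5.png",cv2.resize(im[120:240,270:400],None,fx=4.5,fy=4.5,interpolation=cv2.INTER_CUBIC))
E
```

```text
t 23.30 pos [0.5047 0.1922 0.106 ] yaw 4.3 tilt 0.29 F [-1.2  0.5 -0.9] w 0.56 grip 31
turn z units -0.02; q6 0.24; tilt fix (tool rv units) [-0.05  0.01  0.  ]
shift now-axes [-0.04  0.14  0.2 ] after-turn axes [-0.04  0.14  0.2 ]
```

View pics/s5.png

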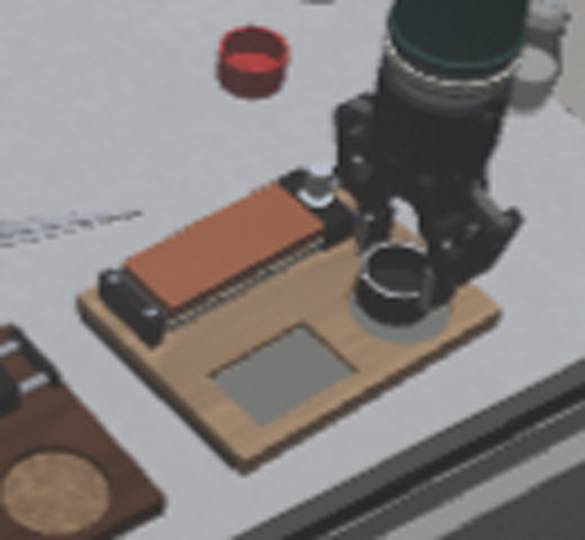

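The pot hangs upright over the recess, with its rim at (397,265) and a grey crescent showing on the near side, because the arm lags about 4 mm in x. I correct that and lower.

jog_arm([
  [[0, 0.1, 0, 0, 0, 0, -1], [0, 0, 0, 0, 0, 0, -1], [0, 0, 0.1, 0, 0, 0, -1], [0, 0, 0.08, 0, 0, 0, -1], [0, 0, 0, 0, 0, 0, -1]],
])

```text
time: 23.77
tool_pos: [0.5106, 0.1924, 0.1036]
tcp_rot: [2.138, 2.301, 0.0]
wrist_force: [-0.0, 0.1, -1.2]
width: 0.556
grip_force: 31.3
```

```bash
python3 d.py .5089 .1915 .0985 4.4; cat >pot.py <<'E'
from h import *
np.set_printoptions(precision=4,suppress=True)
im,d=viewer.read_camera("side"); p=viewer.camera_params("side"); W=cloud(p,d); W[d<=0]=0
m=(W[...,2]>.026)&(W[...,2]<.052)&(abs(W[...,0]-.51)<.045)&(abs(W[...,1]-.19)<.045)
q=W[m]; print(len(q),q.min(0),q.max(0),np.percentile(q[:,2],[50,95]),cv2.minEnclosingCircle(q[:,:2].astype(np.float32)*1000))
E
python3 pot.py
```

```text
t 23.77 pos [0.5106 0.1924 0.1036] yaw 4.2 tilt 0.02 F [-0.   0.1 -1.2] w 0.56 grip 31
turn z units -0.03; q6 0.24; tilt fix (tool rv units) [ 0. -0.  0.]
shift now-axes [-0.03 -0.06  0.17] after-turn axes [-0.03 -0.06  0.17]
192 [0.4705 0.1632 0.0261] [0.5481 0.2139 0.052 ] [0.0395 0.0491] ((509.12640380859375, 192.51531982421875), 39.22229766845703)
```

jog_arm([
  [[-0.03, -0.06, 0.08, 0, 0, 0, -1], [0, 0, 0.08, 0, 0, 0, -1], [0, 0, 0, 0, 0, 0, -1], [0, 0, 0, 0, 0, 0, -1], [0, 0, 0, 0, 0, 0, -1]],
])

```text
time: 24.23
tool_pos: [0.5087, 0.1913, 0.0986]
tcp_rot: [-2.138, -2.301, 0.0]
wrist_force: [-0.4, 0.7, -0.4]
width: 0.554
grip_force: 31.3
```

jog_arm([
  [[0, 0, 0, 0, 0, 0, 0.4], [0, 0, 0, 0, 0, 0, 0.4], [0, 0, 0, 0, 0, 0, 0.4], [0, 0, -0.3, 0, 0, 0, 0.4], [0, 0, -0.6, 0, 0, 0, 0.4]],
])

```text
time: 24.65
tool_pos: [0.5069, 0.1907, 0.1241]
tcp_rot: [-2.137, -2.299, 0.007]
wrist_force: [0.6, 0.1, -0.2]
width: 0.694
grip_force: 0.0
```

jog_arm([
  [[0, 0, -1, 0, 0, 0, 0.4], [0, 0, -1, 0, 0, 0, 0.4], [0, 0, -0.5, 0, 0, 0, 0.4], [0, 0, 0, 0, 0, -1, 0.4], [0, 0, 0, 0, 0, -1, 0.4]],
])

```text
time: 25.07
tool_pos: [0.5101, 0.1918, 0.2038]
tcp_rot: [1.878, 2.515, 0.006]
wrist_force: [-0.8, -0.3, -0.9]
width: 0.701
grip_force: 0.0
```

```bash
python3 d.py .3400 -.3080 .20 31.3; python3 pot.py
```

```text
t 25.07 pos [0.5101 0.1918 0.2038] yaw 16.5 tilt 0.29 F [-0.8 -0.3 -0.9] w 0.70 grip 0
turn z units -2.47; q6 0.03; tilt fix (tool rv units) [ 0.05 -0.    0.  ]
shift now-axes [-14.37 -10.17   0.08] after-turn axes [-11.29 -13.5    0.06]
142 [0.4835 0.1617 0.026 ] [0.5343 0.214  0.0436] [0.0338 0.0416] ((507.33477783203125, 188.5275421142578), 27.37763214111328)
```

jog_arm([
  [[0, 0, 0, 0, 0, -0.83, 1], [0, 0, 0, 0, 0, -0.82, 1], [0, 0, 0, 0, 0, -0.82, 1], [-0.63, -0.75, 0, 0, 0, 0, 1], [-0.63, -0.75, 0, 0, 0, 0, 1]],
])

```text
time: 25.53
tool_pos: [0.4899, 0.1361, 0.2012]
tcp_rot: [1.546, 2.735, 0.001]
wrist_force: [0.9, -0.7, -0.6]
width: 0.997
grip_force: 0.0
```

jog_arm([
  [[-0.63, -0.75, 0, 0, 0, 0, 1], [-0.63, -0.75, 0, 0, 0, 0, 1], [-0.63, -0.75, 0, 0, 0, 0, 1], [-0.63, -0.75, 0, 0, 0, 0, 1], [-0.63, -0.75, 0, 0, 0, 0, 1]],
])

```text
time: 25.95
tool_pos: [0.4413, -0.0043, 0.2011]
tcp_rot: [1.549, 2.733, 0.0]
wrist_force: [0.2, 0.2, -0.4]
width: 1.001
grip_force: 0.0
```

jog_arm([
  [[-0.63, -0.75, 0, 0, 0, 0, 1], [-0.63, -0.75, 0, 0, 0, 0, 1], [-0.63, -0.75, 0, 0, 0, 0, 1], [-0.63, -0.75, 0, 0, 0, 0, 1], [-0.63, -0.75, 0, 0, 0, 0, 1]],
])

```text
time: 26.37
tool_pos: [0.3936, -0.1433, 0.2012]
tcp_rot: [1.549, 2.732, 0.0]
wrist_force: [-0.7, -0.4, 0.0]
width: 0.999
grip_force: 0.0
```

jog_arm([
  [[-0.63, -0.75, 0, 0, 0, 0, 1], [-0.63, -0.75, 0, 0, 0, 0, 1], [-0.63, -0.75, 0, 0, 0, 0, 1], [-0.63, -0.75, 0, 0, 0, 0, 1], [0, 0, 0, 0, 0, 0, 1]],
])

```text
time: 26.78
tool_pos: [0.3551, -0.2572, 0.2016]
tcp_rot: [1.554, 2.728, -0.004]
wrist_force: [0.1, 0.0, 0.0]
width: 1.0
grip_force: 0.0
```

```bash
python3 d.py .3400 -.3080 .085 31.3
```

```text
t 26.78 pos [ 0.3551 -0.2572  0.2016] yaw 30.7 tilt 0.17 F [0.1 0.  0. ] w 1.00 grip 0
turn z units -0.10; q6 -1.22; tilt fix (tool rv units) [-0.01  0.03  0.  ]
shift now-axes [-1.19 -1.29  3.89] after-turn axes [-1.17 -1.31  3.89]
```

jog_arm([
  [[-0.6, -0.65, 0, 0, 0, -0.08, 1], [-0.58, -0.65, 0, 0, 0, 0, 1], [0, 0, 0.8, 0, 0, 0, 1], [0, 0, 0.8, 0, 0, 0, 1], [0, 0, 0.8, 0, 0, 0, 1]],
])

```text
time: 27.2
tool_pos: [0.3416, -0.3043, 0.1288]
tcp_rot: [1.538, 2.737, -0.0]
wrist_force: [1.0, 0.7, -0.4]
width: 1.0
grip_force: 0.0
```

jog_arm([
  [[0, 0, 0.3, 0, 0, 0, 1], [0, 0, 0, 0, 0, 0, 1], [0, 0, 0, 0, 0, 0, 1], [0, 0, 0, 0, 0, 0, 1], [0, 0, 0, 0, 0, 0, 1]],
])

```text
time: 27.62
tool_pos: [0.3423, -0.3046, 0.1214]
tcp_rot: [1.533, 2.738, -0.001]
wrist_force: [-0.3, -0.5, 0.6]
width: 0.997
grip_force: 0.0
```

```bash
python3 d.py .3400 -.3080 .085 31.3; python3 - <<'E'
from h import *
im,d=viewer.read_camera("side")
cv2.imwrite("pics/s6.png",cv2.resize(im[160:270,110:240],None,fx=4.5,fy=4.5,interpolation=cv2.INTER_CUBIC))
E
```

```text
t 27.62 pos [ 0.3423 -0.3046  0.1214] yaw 31.5 tilt 0.18 F [-0.3 -0.5  0.6] w 1.00 grip 0
turn z units 0.04; q6 -1.33; tilt fix (tool rv units) [0.01 0.03 0.  ]
shift now-axes [-0.05 -0.13  1.21] after-turn axes [-0.05 -0.13  1.21]
```

View pics/s6.png

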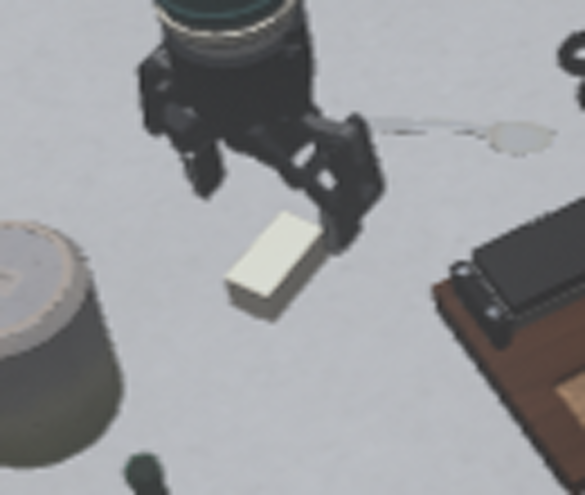

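The fingers straddle the white block at (275,260), across its 32 mm width. I descend and grasp.

jog_arm([
  [[-0.05, -0.13, 0.4, 0, 0, 0, 1], [0, 0, 0.5, 0, 0, 0, 1], [0, 0, 0.31, 0, 0, 0, 1], [0, 0, 0, 0, 0, 0, -1], [0, 0, 0, 0, 0, 0, -1]],
], force=40)

```text
time: 28.08
tool_pos: [0.3385, -0.3069, 0.0833]
tcp_rot: [-1.535, -2.74, -0.0]
wrist_force: [0.2, 0.1, 0.5]
width: 0.75
grip_force: 0.0
```

jog_arm([
  [[0, 0, 0, 0, 0, 0, -1], [0, 0, 0, 0, 0, 0, -1], [0, 0, 0, 0, 0, 0, -1], [0, 0, 0, 0, 0, 0, -1], [0, 0, 0, 0, 0, 0, -1]],
])

```text
time: 28.5
tool_pos: [0.3393, -0.3078, 0.0844]
tcp_rot: [1.534, 2.739, -0.001]
wrist_force: [-0.2, -0.0, 4.6]
width: 0.361
grip_force: 41.8
```

jog_arm([
  [[0, 0, -0.4, 0, 0, 0, -1], [0, 0, -0.8, 0, 0, 0, -1], [0, 0, -0.8, 0, 0, 0, -1], [0, 0, -0.8, 0, 0, 0.5, -1], [0, 0, 0, 0, 0, 1, -1]],
])

```text
time: 28.92
tool_pos: [0.3407, -0.3092, 0.172]
tcp_rot: [1.744, 2.603, -0.003]
wrist_force: [0.7, -0.8, -0.8]
width: 0.359
grip_force: 41.1
```

jog_arm([
  [[0, 0, 0, 0, 0, 1, -1], [0, 0, 0, 0, 0, 1, -1], [0, 0, 0, 0, 0, 1, -1], [0, 0, 0, 0, 0, 0, -1], [0, 0, 0, 0, 0, 0, -1]],
])

```text
time: 29.33
tool_pos: [0.3384, -0.3069, 0.1671]
tcp_rot: [-2.129, -2.31, -0.0]
wrist_force: [0.3, 0.8, -0.7]
width: 0.362
grip_force: 41.1
```

```bash
python3 d.py .5163 .0948 .17 4.4
```

```text
t 29.33 pos [ 0.3384 -0.3069  0.1671] yaw 4.7 tilt 0.04 F [ 0.3  0.8 -0.7] w 0.36 grip 41
turn z units 0.04; q6 -0.87; tilt fix (tool rv units) [-0.   -0.01  0.  ]
shift now-axes [12.86  7.   -0.09] after-turn axes [12.89  6.94 -0.09]
```

jog_arm([
  [[0.4, 0.22, -0.3, 0, 0, 0.04, -1], [0.8, 0.43, -0.2, 0, 0, 0, -1], [0.8, 0.43, 0, 0, 0, 0, -1], [0.8, 0.43, 0, 0, 0, 0, -1], [0.8, 0.43, 0, 0, 0, 0, -1]],
])

```text
time: 29.75
tool_pos: [0.3888, -0.1941, 0.1824]
tcp_rot: [2.135, 2.305, 0.0]
wrist_force: [0.5, -1.3, -1.5]
width: 0.362
grip_force: 41.1
```

jog_arm([
  [[0.8, 0.43, 0, 0, 0, 0, -1], [0.8, 0.43, 0, 0, 0, 0, -1], [0.8, 0.43, 0, 0, 0, 0, -1], [0.8, 0.43, 0, 0, 0, 0, -1], [0.8, 0.43, 0, 0, 0, 0, -1]],
])

```text
time: 30.17
tool_pos: [0.4441, -0.0693, 0.1822]
tcp_rot: [-2.134, -2.306, 0.0]
wrist_force: [0.8, -0.3, -0.2]
width: 0.361
grip_force: 41.1
```

jog_arm([
  [[0.8, 0.43, 0, 0, 0, 0, -1], [0.8, 0.43, 0, 0, 0, 0, -1], [0.8, 0.43, 0, 0, 0, 0, -1], [0.8, 0.43, 0, 0, 0, 0, -1], [0.8, 0.43, 0, 0, 0, 0, -1]],
])

```text
time: 30.58
tool_pos: [0.4995, 0.0552, 0.1821]
tcp_rot: [-2.133, -2.306, 0.001]
wrist_force: [0.7, -0.5, -0.7]
width: 0.364
grip_force: 41.1
```

jog_arm([
  [[0.8, 0.43, 0, 0, 0, 0, -1], [0.45, 0.27, 0, 0, 0, 0, -1], [0, 0, 0, 0, 0, 0, -1], [0, 0, 0, 0, 0, 0, -1], [0, 0, 0, 0, 0, 0, -1]],
])

```text
time: 31.0
tool_pos: [0.5168, 0.0923, 0.1819]
tcp_rot: [-2.135, -2.304, 0.002]
wrist_force: [-0.3, 0.1, -1.3]
width: 0.356
grip_force: 41.1
```

```bash
python3 d.py .5163 .0948 .108 4.4
```

```text
t 31.00 pos [0.5168 0.0923 0.1819] yaw 4.3 tilt 0.09 F [-0.3  0.1 -1.3] w 0.36 grip 41
turn z units -0.01; q6 0.05; tilt fix (tool rv units) [-0.01  0.    0.  ]
shift now-axes [ 0.09 -0.01  2.46] after-turn axes [ 0.09 -0.01  2.46]
```

jog_arm([
  [[0.09, 0, 0.5, 0, 0, 0, -1], [0, 0, 0.8, 0, 0, 0, -1], [0, 0, 0.7, 0, 0, 0, -1], [0, 0, 0.46, 0, 0, 0, -1], [0, 0, 0, 0, 0, 0, -1]],
])

```text
time: 31.42
tool_pos: [0.5139, 0.0938, 0.1051]
tcp_rot: [-2.135, -2.298, 0.009]
wrist_force: [-1.8, 0.5, -1.5]
width: 0.361
grip_force: 41.1
```

jog_arm([
  [[0, 0, 0, 0, 0, 0, -1], [0, 0, 0, 0, 0, 0, -1], [0, 0, 0, 0, 0, 0, -1], [0, 0, 0, 0, 0, 0, -1], [0, 0, 0, 0, 0, 0, -1]],
])

```text
time: 31.83
tool_pos: [0.5181, 0.0955, 0.1098]
tcp_rot: [2.136, 2.302, 0.003]
wrist_force: [-0.3, 0.1, -1.2]
width: 0.363
grip_force: 41.1
```

```bash
python3 d.py .5163 .0948 .0955 4.4;python3 - <<'E'
from h import *
im,d=viewer.read_camera("side")
cv2.imwrite("pics/s7.png",cv2.resize(im[130:240,260:400],None,fx=4.5,fy=4.5,interpolation=cv2.INTER_CUBIC))
E
```

```text
t 31.83 pos [0.5181 0.0955 0.1098] yaw 4.3 tilt 0.13 F [-0.3  0.1 -1.2] w 0.36 grip 41
turn z units -0.02; q6 0.06; tilt fix (tool rv units) [ 0.02 -0.    0.  ]
shift now-axes [-0.02 -0.06  0.48] after-turn axes [-0.02 -0.06  0.48]
```

View pics/s7.png

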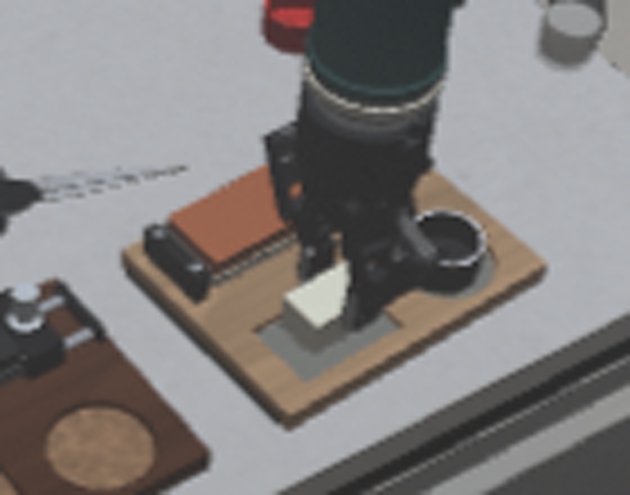

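The block hangs over the rectangular recess at (320,300), and the pot is seated in its recess (445,250). I lower and release, opening only partly.

jog_arm([
  [[-0.02, -0.06, 0.2, 0, 0, 0, -1], [0, 0, 0.15, 0, 0, 0, -1], [0, 0, 0.12, 0, 0, 0, -1], [0, 0, 0, 0, 0, 0, -1], [0, 0, 0, 0, 0, 0, -1]],
])

```text
time: 32.3
tool_pos: [0.5154, 0.0948, 0.0944]
tcp_rot: [-2.137, -2.302, 0.001]
wrist_force: [-1.2, -0.7, 3.7]
width: 0.362
grip_force: 41.7
```

jog_arm([
  [[0, 0, 0, 0, 0, 0, -1], [0, 0, 0, 0, 0, 0, 0.1], [0, 0, 0, 0, 0, 0, 0.1], [0, 0, 0, 0, 0, 0, 0.1], [0, 0, -0.3, 0, 0, 0, 0.1]],
])

```text
time: 32.72
tool_pos: [0.5141, 0.0945, 0.1019]
tcp_rot: [-2.136, -2.301, 0.005]
wrist_force: [-0.7, -0.6, -0.3]
width: 0.553
grip_force: 0.0
```

jog_arm([
  [[0, 0, -0.6, 0, 0, 0, 0.1], [0, 0, -1, 0, 0, 0, 0.1], [0, 0, -1, 0, 0, 0, 0.1], [0, 0, -1, 0, 0, 0, 0.1], [0, 0, -0.6, 0, 0, 0, 0.1]],
])

```text
time: 33.13
tool_pos: [0.517, 0.0949, 0.2338]
tcp_rot: [2.135, 2.3, 0.006]
wrist_force: [1.2, 0.3, 0.1]
width: 0.55
grip_force: 0.0
```

```bash
python3 d.py .4885 -.436 .23 1.4; python3 - <<'E'
from h import *
np.set_printoptions(precision=4,suppress=True)
im,d=viewer.read_camera("side"); p=viewer.camera_params("side"); W=cloud(p,d); W[d<=0]=0
m=(W[...,2]>.032)&(W[...,2]<.052)&(abs(W[...,0]-.516)<.035)&(abs(W[...,1]-.094)<.05)
q=W[m]; print(len(q),q.mean(0),np.percentile(q[:,2],[5,50,95]),cv2.minAreaRect(q[:,:2].astype(np.float32)*1000))
E
```

```text
t 33.13 pos [0.517  0.0949 0.2338] yaw 4.3 tilt 0.29 F [1.2 0.3 0.1] w 0.55 grip 0
turn z units 0.48; q6 0.06; tilt fix (tool rv units) [ 0.05 -0.    0.  ]
shift now-axes [-17.58  -2.26   0.11] after-turn axes [-17.67  -1.38   0.11]
218 [0.5165 0.0925 0.0376] [0.0336 0.0377 0.0411] ((515.8309326171875, 93.7056884765625), (33.91499710083008, 63.87255859375), 3.215139389038086)
```

The dressing stone is seated with its top at 38 mm. Now the bottle.

jog_arm([
  [[-0.4, 0, 0, 0, 0, 0.48, 1], [-0.8, -0.06, 0, 0, 0, 0, 1], [-0.8, -0.06, 0, 0, 0, 0, 1], [-0.8, -0.06, 0, 0, 0, 0, 1], [-0.8, -0.06, 0, 0, 0, 0, 1]],
])

```text
time: 33.6
tool_pos: [0.5114, -0.0142, 0.2299]
tcp_rot: [2.194, 2.248, 0.001]
wrist_force: [0.8, -0.3, 0.4]
width: 1.0
grip_force: 0.0
```

jog_arm([
  [[-0.8, -0.06, 0, 0, 0, 0, 1], [-0.8, -0.06, 0, 0, 0, 0, 1], [-0.8, -0.06, 0, 0, 0, 0, 1], [-0.8, -0.06, 0, 0, 0, 0, 1], [-0.8, -0.06, 0, 0, 0, 0, 1]],
])

```text
time: 34.02
tool_pos: [0.5052, -0.1347, 0.2298]
tcp_rot: [2.194, 2.248, 0.0]
wrist_force: [-0.2, 1.0, 1.1]
width: 1.002
grip_force: 0.0
```

jog_arm([
  [[-0.8, -0.06, 0, 0, 0, 0, 1], [-0.8, -0.06, 0, 0, 0, 0, 1], [-0.8, -0.06, 0, 0, 0, 0, 1], [-0.8, -0.06, 0, 0, 0, 0, 1], [-0.8, -0.06, 0, 0, 0, 0, 1]],
])

```text
time: 34.43
tool_pos: [0.4991, -0.2549, 0.2298]
tcp_rot: [2.195, 2.248, 0.0]
wrist_force: [0.5, -0.7, -0.1]
width: 1.002
grip_force: 0.0
```

jog_arm([
  [[-0.8, -0.06, 0, 0, 0, 0, 1], [-0.8, -0.06, 0, 0, 0, 0, 1], [-0.8, -0.06, 0, 0, 0, 0, 1], [-0.8, -0.06, 0, 0, 0, 0, 1], [-0.8, -0.06, 0, 0, 0, 0, 1]],
])

```text
time: 34.85
tool_pos: [0.493, -0.3751, 0.2297]
tcp_rot: [2.195, 2.248, 0.0]
wrist_force: [0.7, 0.5, 0.0]
width: 1.001
grip_force: 0.0
```

jog_arm([
  [[-0.8, -0.06, 0, 0, 0, 0, 1], [-0.8, -0.06, 0, 0, 0, 0, 1], [-0.4, 0, 0, 0, 0, 0, 1], [0, 0, 0, 0, 0, 0, 1], [0, 0, 0, 0, 0, 0, 1]],
])

```text
time: 35.27
tool_pos: [0.491, -0.4338, 0.2293]
tcp_rot: [-2.195, -2.246, -0.001]
wrist_force: [-1.1, 0.4, -0.1]
width: 1.004
grip_force: 0.0
```

```bash
python3 d.py .4885 -.436 .175 1.4
```

```text
t 35.27 pos [ 0.491  -0.4338  0.2293] yaw 1.3 tilt 0.06 F [-1.1  0.4 -0.1] w 1.00 grip 0
turn z units -0.01; q6 -0.79; tilt fix (tool rv units) [-0.   -0.01  0.  ]
shift now-axes [-0.07 -0.08  1.81] after-turn axes [-0.07 -0.08  1.81]
```

jog_arm([
  [[-0.07, -0.08, 0.5, 0, 0, 0, 1], [0, 0, 0.7, 0, 0, 0, 1], [0, 0, 0.7, 0, 0, 0, 1], [0, 0, 0.5, 0, 0, 0, 1], [0, 0, 0.4, 0, 0, 0, 1]],
], force=30)

```text
time: 35.68
tool_pos: [0.4884, -0.4336, 0.1437]
tcp_rot: [-2.191, -2.247, -0.001]
wrist_force: [0.2, -0.1, 0.6]
width: 1.0
grip_force: 0.0
```

jog_arm([
  [[0, 0, 0.4, 0, 0, 0, 1], [0, 0, 0.2, 0, 0, 0, 1], [0, 0, 0, 0, 0, 0, 1], [0, 0, 0, 0, 0, 0, 1], [0, 0, 0, 0, 0, 0, 1]],
])

```text
time: 36.1
tool_pos: [0.4894, -0.4366, 0.1286]
tcp_rot: [2.193, 2.247, 0.0]
wrist_force: [0.3, 0.0, 0.6]
width: 0.996
grip_force: 0.0
```

```bash
python3 d.py .4885 -.436 .0965 1.4; python3 - <<'E'
from h import *
im,d=viewer.read_camera("side")
cv2.imwrite("pics/s8.png",cv2.resize(im[215:315,90:220],None,fx=5,fy=5,interpolation=cv2.INTER_CUBIC))
E
```

```text
t 36.10 pos [ 0.4894 -0.4366  0.1286] yaw 1.4 tilt 0.10 F [0.3 0.  0.6] w 1.00 grip 0
turn z units -0.00; q6 -0.79; tilt fix (tool rv units) [0.01 0.01 0.  ]
shift now-axes [ 0.02 -0.03  1.07] after-turn axes [ 0.02 -0.03  1.07]
```

View pics/s8.png

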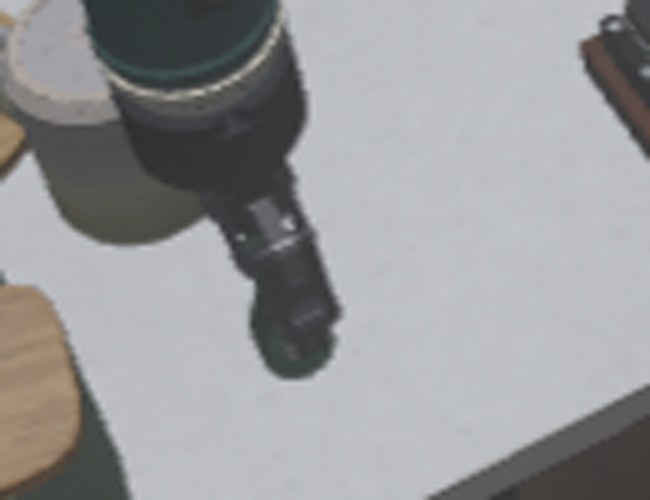

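The bottle stands between the fingers at (293,330), and the mug at (100,130) is clear. I lower slowly and grip.

jog_arm([
  [[0.02, -0.03, 0.25, 0, 0, 0, 1], [0, 0, 0.25, 0, 0, 0, 1], [0, 0, 0.25, 0, 0, 0, 1], [0, 0, 0.2, 0, 0, 0, 1], [0, 0, 0.1, 0, 0, 0, 1]],
])

```text
time: 36.57
tool_pos: [0.4871, -0.4349, 0.0941]
tcp_rot: [-2.193, -2.246, 0.0]
wrist_force: [0.1, 0.2, -0.8]
width: 1.0
grip_force: 0.0
```

jog_arm([
  [[0, 0, 0, 0, 0, 0, 1], [0, 0, 0, 0, 0, 0, 0.4], [0, 0, 0, 0, 0, 0, 0.2], [0, 0, 0, 0, 0, 0, 0.1], [0, 0, 0, 0, 0, 0, 0]],
])

```text
time: 36.98
tool_pos: [0.4881, -0.4358, 0.0965]
tcp_rot: [2.194, 2.248, 0.0]
wrist_force: [-0.6, -0.3, -0.0]
width: 0.503
grip_force: 0.0
```

```bash
python3 d.py .4885 -.436 .0965 1.4
```

```text
t 36.98 pos [ 0.4881 -0.4358  0.0965] yaw 1.4 tilt 0.05 F [-0.6 -0.3 -0. ] w 0.50 grip 0
turn z units -0.00; q6 -0.79; tilt fix (tool rv units) [0.01 0.01 0.  ]
shift now-axes [-0.01  0.01 -0.  ] after-turn axes [-0.01  0.01 -0.  ]
```

Gentle close, then lift.

jog_arm([
  [[0, 0, 0, 0, 0, 0, -0.1], [0, 0, 0, 0, 0, 0, -0.2], [0, 0, 0, 0, 0, 0, -0.4], [0, 0, 0, 0, 0, 0, -1], [0, 0, 0, 0, 0, 0, -1]],
])

```text
time: 37.4
tool_pos: [0.4882, -0.4358, 0.0967]
tcp_rot: [2.194, 2.247, 0.0]
wrist_force: [-0.0, 1.9, 5.4]
width: 0.391
grip_force: 29.7
```

jog_arm([
  [[0, 0, 0, 0, 0, 0, -1], [0, 0, 0, 0, 0, 0, -1], [0, 0, 0, 0, 0, 0, -1], [0, 0, 0, 0, 0, 0, -1], [0, 0, 0, 0, 0, 0, -1]],
])

```text
time: 37.82
tool_pos: [0.4882, -0.4358, 0.0966]
tcp_rot: [2.194, 2.247, 0.0]
wrist_force: [-0.0, 0.6, 4.9]
width: 0.389
grip_force: 29.8
```

jog_arm([
  [[0, 0, -0.2, 0, 0, 0, -1], [0, 0, -0.4, 0, 0, 0, -1], [0, 0, -0.6, 0, 0, 0, -1], [0, 0, -0.6, 0, 0, 0, -1], [0, 0, -0.6, 0, 0, 0, -1]],
])

```text
time: 38.23
tool_pos: [0.4875, -0.4353, 0.1687]
tcp_rot: [-2.194, -2.247, 0.0]
wrist_force: [0.6, -0.5, -0.9]
width: 0.389
grip_force: 30.0
```

jog_arm([
  [[0, 0, -0.3, 0, 0, 0, -1], [0, 0, 0, 0, 0, 0, -1], [0, 0, 0, 0, 0, 0, -1], [0, 0, 0, 0, 0, 0, -1], [0, 0, 0, 0, 0, 0, -1]],
])

```text
time: 38.65
tool_pos: [0.4871, -0.4348, 0.1752]
tcp_rot: [-2.192, -2.246, 0.0]
wrist_force: [0.8, 0.8, -1.7]
width: 0.388
grip_force: 30.0
```

```bash
python3 d.py .5203 -.073 .178 1.4
```

```text
t 38.65 pos [ 0.4871 -0.4348  0.1752] yaw 1.4 tilt 0.17 F [ 0.8  0.8 -1.7] w 0.39 grip 30
turn z units -0.00; q6 -0.79; tilt fix (tool rv units) [-0.02 -0.02  0.  ]
shift now-axes [12.03  1.4  -0.07] after-turn axes [12.03  1.4  -0.07]
```

jog_arm([
  [[0.2, 0, 0, 0, 0, 0, -1], [0.4, 0.05, 0, 0, 0, 0, -1], [0.6, 0.07, 0, 0, 0, 0, -1], [0.6, 0.07, 0, 0, 0, 0, -1], [0.6, 0.07, 0, 0, 0, 0, -1]],
])

```text
time: 39.07
tool_pos: [0.4938, -0.3608, 0.1766]
tcp_rot: [-2.193, -2.248, -0.0]
wrist_force: [-0.0, -0.1, -1.3]
width: 0.391
grip_force: 30.0
```

jog_arm([
  [[0.6, 0.07, 0, 0, 0, 0, -1], [0.6, 0.07, 0, 0, 0, 0, -1], [0.6, 0.07, 0, 0, 0, 0, -1], [0.6, 0.07, 0, 0, 0, 0, -1], [0.6, 0.07, 0, 0, 0, 0, -1]],
])

```text
time: 39.48
tool_pos: [0.5022, -0.2703, 0.1771]
tcp_rot: [-2.193, -2.249, -0.0]
wrist_force: [0.3, 0.1, -0.5]
width: 0.388
grip_force: 30.0
```

jog_arm([
  [[0.6, 0.07, 0, 0, 0, 0, -1], [0.6, 0.07, 0, 0, 0, 0, -1], [0.6, 0.07, 0, 0, 0, 0, -1], [0.6, 0.07, 0, 0, 0, 0, -1], [0.6, 0.07, 0, 0, 0, 0, -1]],
])

```text
time: 39.9
tool_pos: [0.5101, -0.1802, 0.1771]
tcp_rot: [-2.193, -2.249, -0.0]
wrist_force: [0.8, -0.7, -2.1]
width: 0.392
grip_force: 30.0
```

jog_arm([
  [[0.6, 0.07, 0, 0, 0, 0, -1], [0.6, 0.07, 0, 0, 0, 0, -1], [0.6, 0.07, 0, 0, 0, 0, -1], [0.6, 0.07, 0, 0, 0, 0, -1], [0.4, 0.05, 0, 0, 0, 0, -1]],
])

```text
time: 40.32
tool_pos: [0.5177, -0.0956, 0.177]
tcp_rot: [-2.192, -2.25, -0.001]
wrist_force: [-0.2, 0.4, -1.1]
width: 0.386
grip_force: 30.0
```

jog_arm([
  [[0.2, 0.1, 0, 0, 0, 0, -1], [0, 0, 0, 0, 0, 0, -1], [0, 0, 0, 0, 0, 0, -1], [0, 0, 0, 0, 0, 0, -1], [0, 0, 0, 0, 0, 0, -1]],
])

```text
time: 40.73
tool_pos: [0.5213, -0.0933, 0.177]
tcp_rot: [2.195, 2.247, -0.0]
wrist_force: [-0.4, -0.1, -1.0]
width: 0.393
grip_force: 30.0
```

```bash
python3 d.py .5203 -.073 .108 1.4
```

```text
t 40.73 pos [ 0.5213 -0.0933  0.177 ] yaw 1.3 tilt 0.02 F [-0.4 -0.1 -1. ] w 0.39 grip 30
turn z units -0.01; q6 -0.25; tilt fix (tool rv units) [-0.  0.  0.]
shift now-axes [ 0.68 -0.02  2.3 ] after-turn axes [ 0.68 -0.02  2.3 ]
```

jog_arm([
  [[0.34, -0.02, 0, 0, 0, 0, -1], [0.34, 0, 0, 0, 0, 0, -1], [0, 0, 0.4, 0, 0, 0, -1], [0, 0, 0.6, 0, 0, 0, -1], [0, 0, 0.5, 0, 0, 0, -1]],
])

```text
time: 41.15
tool_pos: [0.5201, -0.0718, 0.1309]
tcp_rot: [2.193, 2.249, 0.0]
wrist_force: [0.4, 0.8, -0.5]
width: 0.392
grip_force: 30.0
```

jog_arm([
  [[0, 0, 0.4, 0, 0, 0, -1], [0, 0, 0.2, 0, 0, 0, -1], [0, 0, 0.1, 0, 0, 0, -1], [0, 0, 0, 0, 0, 0, -1], [0, 0, 0, 0, 0, 0, -1]],
])

```text
time: 41.57
tool_pos: [0.5206, -0.0724, 0.1112]
tcp_rot: [2.194, 2.248, 0.0]
wrist_force: [-0.1, 0.5, -1.6]
width: 0.391
grip_force: 30.0
```

```bash
python3 d.py .5203 -.073 .1066 1.4; python3 - <<'E'
from h import *
np.set_printoptions(precision=4,suppress=True)
for cam in("side","top"):
    im,d=viewer.read_camera(cam); p=viewer.camera_params(cam)
    if cam=="side":
        a=cv2.resize(im[165:265,225:325],None,fx=5,fy=5,interpolation=cv2.INTER_CUBIC);cv2.imwrite("pics/s9.png",a)
E
```

```text
t 41.57 pos [ 0.5206 -0.0724  0.1112] yaw 1.4 tilt 0.03 F [-0.1  0.5 -1.6] w 0.39 grip 30
turn z units -0.00; q6 -0.21; tilt fix (tool rv units) [0. 0. 0.]
shift now-axes [-0.02 -0.01  0.15] after-turn axes [-0.02 -0.01  0.15]
```

jog_arm([
  [[0, 0, 0.08, 0, 0, 0, -1], [0, 0, 0.07, 0, 0, 0, -1], [0, 0, 0, 0, 0, 0, -1], [0, 0, 0, 0, 0, 0, -1], [0, 0, 0, 0, 0, 0, -1]],
])

```text
time: 42.08
tool_pos: [0.5204, -0.0723, 0.1067]
tcp_rot: [2.194, 2.248, 0.0]
wrist_force: [0.2, -0.5, -0.3]
width: 0.392
grip_force: 30.0
```

jog_arm([
  [[0, 0, 0, 0, 0, 0, -0.1], [0, 0, 0, 0, 0, 0, 0], [0, 0, 0, 0, 0, 0, 0.1], [0, 0, 0, 0, 0, 0, 0.2], [0, 0, 0, 0, 0, 0, 0.2]],
])

```text
time: 42.5
tool_pos: [0.5202, -0.0723, 0.1065]
tcp_rot: [-2.194, -2.248, 0.0]
wrist_force: [-0.0, 0.2, -0.8]
width: 0.597
grip_force: 0.0
```

```bash
python3 d.py .5203 -.073 .1066 1.4
```

```text
t 42.50 pos [ 0.5202 -0.0723  0.1065] yaw 1.4 tilt 0.00 F [-0.   0.2 -0.8] w 0.60 grip 0
turn z units -0.00; q6 -0.21; tilt fix (tool rv units) [-0.  0.  0.]
shift now-axes [-0.02  0.   -0.  ] after-turn axes [-0.02  0.   -0.  ]
```

jog_arm([
  [[0, 0, -0.2, 0, 0, 0, 0.2], [0, 0, -0.4, 0, 0, 0, 0.2], [0, 0, -0.7, 0, 0, 0, 0.2], [0, 0, -0.8, 0, 0, 0, 0.2], [0, 0, -0.8, 0, 0, 0, 0.2]],
])

```text
time: 42.92
tool_pos: [0.5201, -0.0722, 0.1952]
tcp_rot: [-2.194, -2.248, 0.0]
wrist_force: [0.9, 0.1, -0.2]
width: 0.601
grip_force: 0.0
```

jog_arm([
  [[0, 0, -0.8, 0, 0, 0, 0.2], [0, -0.3, -0.8, 0, 0, 0, 0.2], [0, -0.7, -0.8, 0, 0, 0, 0.2], [0, -0.7, -0.8, 0, 0, 0, 0.2], [0, -0.3, 0, 0, 0, 0, 0.2]],
])

```text
time: 43.33
tool_pos: [0.461, -0.0742, 0.2961]
tcp_rot: [2.189, 2.242, 0.008]
wrist_force: [0.6, -0.0, 0.9]
width: 0.602
grip_force: 0.0
```

jog_arm([
  [[0, 0, 0, 0, 0, 0, 0.2], [0, 0, 0, 0, 0, 0, 0.2], [0, 0, 0, 0, 0, 0, 0.2], [0, 0, 0, 0, 0, 0, 0.2], [0, 0, 0, 0, 0, 0, 0.2]],
])

```text
time: 43.75
tool_pos: [0.4603, -0.0736, 0.2882]
tcp_rot: [-2.193, -2.247, 0.002]
wrist_force: [0.2, -0.5, -1.1]
width: 0.598
grip_force: 0.0
```

```bash
python3 - <<'E'
from h import *
np.set_printoptions(precision=4,suppress=True)
im,d=viewer.read_camera("side");cv2.imwrite("pics/fin.png",cv2.resize(im[130:270,200:390],None,fx=4.2,fy=4.2,interpolation=cv2.INTER_CUBIC))
p=viewer.camera_params("side"); W=cloud(p,d); W[d<=0]=0
B=dict(o=((.4797,-.129),.025),w=((.4712,.1327),.077))
def loc(b,x,y,rx,ry,z0,z1):
    (c,a)=B[b];R=np.array([[np.cos(a),np.sin(a)],[-np.sin(a),np.cos(a)]]);L=(W[...,:2]-c)@R.T
    m=(abs(L[...,0]-x)<rx)&(abs(L[...,1]-y)<ry)&(W[...,2]>z0)&(W[...,2]<z1);q=L[m];z=W[...,2][m]
    print(b,len(q),cv2.minAreaRect(q.astype(np.float32)*1000),"z",np.percentile(z,[50,95]))
loc("o",-.045,-.03,.04,.08,.044,.053);loc("o",-.045,.059,.015,.02,.055,.075)
loc("o",.042,.055,.03,.03,.085,.115)
loc("w",-.045,-.03,.04,.08,.044,.053);loc("w",-.045,.059,.015,.02,.055,.075)
loc("w",.042,.055,.035,.035,.032,.05);loc("w",.042,-.042,.03,.045,.032,.05)
E
```

```text
o 719 ((-45.10227584838867, -22.45726776123047), (144.79409790039062, 53.80653381347656), 89.4350357055664) z [0.0481 0.0509]
o 37 ((-45.03959655761719, 57.964691162109375), (13.291023254394531, 19.438880920410156), 57.455833435058594) z [0.0644 0.0684]
o 56 ((42.68606948852539, 53.32512283325195), (15.314889907836914, 21.871919631958008), 56.45561599731445) z [0.0988 0.1037]
w 581 ((-42.49346160888672, -22.441818237304688), (145.7804412841797, 53.46589279174805), 88.28155517578125) z [0.0482 0.0511]
w 32 ((-44.13903045654297, 57.3387451171875), (15.095111846923828, 16.350618362426758), 57.582054138183594) z [0.0652 0.0687]
w 98 ((41.01349639892578, 51.292137145996094), (46.63533020019531, 50.556724548339844), 44.66957473754883) z [0.0365 0.0423]
w 215 ((41.00074005126953, -43.274314880371094), (32.92945098876953, 62.26079177856445), 0.06915542483329773) z [0.0378 0.041 ]
```

View pics/fin.png

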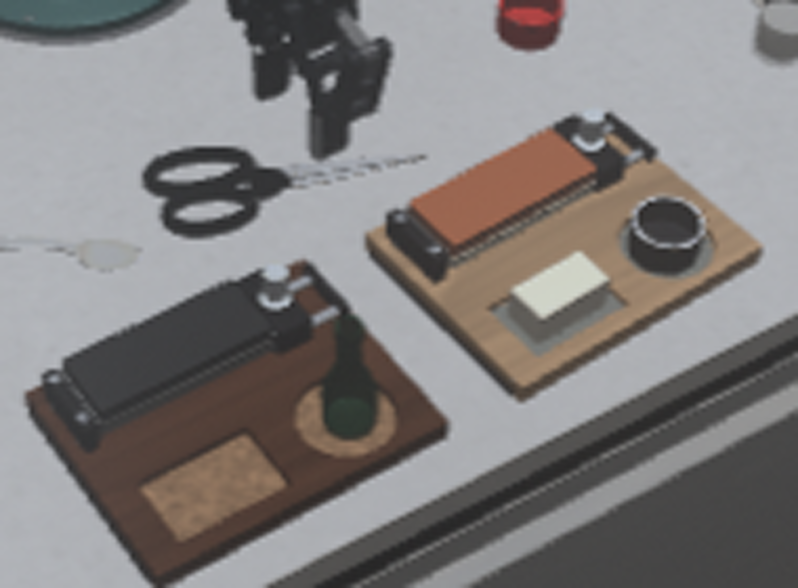

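Both stones are clamped. The bottle (348,400), the pot (665,235) and the dressing stone (560,285) are seated in their recesses, and the arm is clear. Handing in.

```bash
python3 -c "
from workcell import bot
print(bot.finish_job())"
```

```text
the job is handed in; nothing more can be done
None
```

Both knife-sharpening kits are made up and handed in at about 44 s of the 141 s allowed; the final image and depth check showed every part in place, but the hand-in returned no verdict, and the orange stone had caught the fixed jaw once (102 N at the wrist, limit 120 N) before I levelled and reseated it.

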